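# Fetch the sample carrier from the test well with the hook rod

### The job

Take the hook rod out of its stand and use it to fetch the sample carrier that hangs deep inside the narrow test well: ease the hook's tip in behind the carrier's top bar against the light spring keeper, lift the bar clear of the fork and draw the carrier up and out, never forcing anything. Set the carrier down gently, upright, inside the empty grey tray and unhook it, then put the rod back in its stand, seated as it was. Touch the carrier with the rod only, and leave the other things on the bench where they are.

Things in the scene. Friction and masses are not known exactly. Their poses are not given: they have to be found in the camera images.
- rod: Hook rod, about 0.19 kg, upright in its stand. Origin: at the foot of its 8 mm shaft if that were straight; z up, x the way the hook points. The shaft is bent at the flange, fore or aft, never sideways, otherwise each time: the real hook lies up to 5 mm from its straight place along x, and the pose does not show it. Flange 62 x 44 x 5 mm, centre x = 8 mm, underside z = 105 mm.
- rod_grip (a point): Centre of the rod's black grip block, on the shaft's axis 134 mm above the rod's origin: 18 mm (x) by 34 mm (y) by 48 mm tall, standing on the flange. Held firmly across the 18 mm (fingers closing along the hook's x) it resists tilting best.
- rod_tip (a point): Where the top of the hook's tip would be on a straight shaft: x = 18, z = 13 mm in the rod's frame (the real one is up to 5 mm off along x). The foot is a flat bar 4 mm high, 8 mm wide, from the shaft to x = 20 mm; the tip is an upright 4 mm thick (x = 16 to 20), 8 mm wide, flat on top. The throat between shaft and tip is 12 mm wide, 9 mm deep.
- stand: Rod stand, fixed: aluminium tube 40 mm (x) by 24 mm (y) inside, wall 3 mm, 110 mm tall, open at the top. Origin: centre of its underside. The seated rod has its origin at x = -8, y = 0, z = 5 mm here, axes parallel to the stand's, flange flat on the rim; it lifts straight up.
- well: Narrow test well, fixed: box open at the top, 140 mm tall, inside 62 mm (x) by 64 mm (y), clear walls 5 mm, base plate 110 x 100 x 6 mm. Origin: centre of its underside; the rear wall, at +x, has its inner face at x = 31 mm and carries the fork.
- fork: Steel fork on the well's rear wall, parallel to it; x and height vary. Origin: midway between the prongs, level with their upper sides, about 66 to 70 mm above the bench, at the keeper's face. Prongs 4 mm wide and high at y = -14 and +14 mm reach from the rear to x = -11.2 mm, where ends 3 mm thick rise 6 mm. The bar lies on them with some play fore and aft.
- keeper (a point): The face, at rest, of the sprung keeper plate (same point as the fork's origin): 18 mm wide, from 14 mm below to 20 mm above this point. It yields to +x by only 4.2 mm, with 0.6 N rising to 3.1 N, then is solid. It stands 0.5 to 1 mm behind the bar, so the 4 mm tip gets up behind the bar only while it holds the plate back near its stop; 4 to 5 N does it.
- carrier: Sample carrier, about 0.15 kg: aluminium block 24 (x) by 46 (y) by 20 mm tall, round speaker on its faces, with a stirrup. Origin: centre of the block's underside, z up. It hangs on the fork, axes parallel to it, origin 54 mm below the fork's. The block cannot pass up past keeper and prongs: lift the bar over their ends (by 7 to 18 mm), go 21 mm or more to -x, then up.
- bar (a point): Centre of the carrier's top bar, 56 mm above the carrier's origin: 5 mm (x) by 44 mm (y) by 4 mm high, on two 4 mm posts at y = -20 and +20 mm. The opening between block and bar is 34 mm high and 36 mm wide.
- tray: Shallow grey plastic tray, fixed and empty, 130 mm (x) by 110 mm (y) by 12 mm tall, walls and floor 4 mm. Origin: centre of its underside. The carrier is to stand on its floor.
- driver_a: Small loudspeaker driver lying face down on the bench: black square plate about 52 mm with a round steel magnet, about 32 mm tall. Not part of the job; leave it. Origin: centre of its underside.
- driver_b: Small loudspeaker driver lying face down on the bench: black square plate about 52 mm with a round steel magnet, about 32 mm tall. Not part of the job; leave it. Origin: centre of its underside.
- driver_c: Small loudspeaker driver lying face down on the bench: black square plate about 52 mm with a round steel magnet, about 32 mm tall. Not part of the job; leave it. Origin: centre of its underside.
- driver_d: Small loudspeaker driver lying face down on the bench: black square plate about 52 mm with a round steel magnet, about 32 mm tall. Not part of the job; leave it. Origin: centre of its underside.
- spare_carrier: A second carrier of the same shape standing on the bench; not part of the job, leave it. Origin: centre of its underside.
- screwdriver: Screwdriver lying on the bench; leave it. Origin: its underside's centre.
- jar: Small jar, 44 mm diameter, 60 mm tall; leave it. Origin: centre of its underside.
Not all that is in view belongs to the job. There is more than one size of the rod; the one meant has the size given above. Leave any blue look-alike of the carrier alone.

How it is judged:
By the outcome, as a careful person would: the job done as asked, in the order asked, and still so for the second after the job is handed in, with the robot touching nothing.
It also fails if it takes over 72 s, if anything falls off the work surface, if the arm or the gripper's body presses on something with over 40 N, if the wrist force passes 120 N, or if a joint passes its speed limit or range.

### The arm

A 7-joint arm with a two-finger parallel gripper is mounted at the origin on the work surface. World frame = base frame: x ahead of the robot, y to its left, z up, the work surface at z = 0. Lengths are in m, angles in rad, forces in N, time in s.
With the tool pointing down it reaches from about 0.35 to 0.9 m from the base axis. Payload 19.9 kg.
Tool frame: the origin (TCP) lies at the very end of the fingers, on their centre line; the grasp point (between the pads) lies 19 mm behind it (robot.tcp_to_grasp is the distance from the TCP to the grasp point, in m); z points along the fingers, x is the direction in which the jaws open and shut, and the axes are right-handed (so a half turn about z gives the same grasp; the last joint's range is limited). The gripper opens to 85 mm and grips with 20 to 120 N. Pads are 22 mm wide; open, the fingers measure 114 mm over their backs; the gripper's body (76 mm by 85 mm) begins 54 mm behind the grasp point. The pads swing forward as they close: fully open they stand 13 mm farther back than shut.
Start: joints at [1.165, 0.417, -0.01, 1.614, 0.005, 1.111, -0.053], TCP at [0.223, -0.584, 0.231] pointing down, gripper open.
Joint ranges: [-2.81, 2.81], [-0.39, 2.02], [-1.27, 1.25], [0.06, 2.57], [-1.19, 4.33], [0.19, 2], [-2.82, 2.82]. Speed limits (rad/s): [1.89, 1.89, 2.39, 2.39, 3.01, 3.01, 3.01].

### API

Orientations are given as a unit quaternion [w, x, y, z].
In Python, from plant import robot gives the robot as it stands.
- The arm moves only by the tool apply_moves, never from a script. Its argument "motion" is a list of rows, each an object of numbers: "tx", "ty", "tz": the shift along the tool's x, y, z in mm; "spin": the turn about the tool's z in rad. In form: [{"tx": .., "ty": .., "tz": .., "spin": ..}, ...]. A call has 1 to 5 rows; each row shifts and turns the commanded pose from where the row before left it, along the tool's axes as they then stand; what a row does not reach is not made up. A row lasts 1/10 s, in which the tool goes at most 50 mm and 8.59 degrees, less where a joint would pass 70% of its speed; a pose out of reach is approached as far as the arm can. A call is refused whole if a number of a shift passes 50 or a number of a turn 0.15, either way. A call with a gripper value outside its range is refused whole. "gripper" is the closure in counts, from 0 (fully open) to 255 (shut), set as the call begins (left out, the last holds). The fingers move at their own pace and stop on an object; "newtons" is the grip in N (left out, the last holds). Time passes only in rows, so rows that do not move let the fingers close. It gives the time, the measured TCP pose, the force and the opening at its end, in the units of the state.
- robot.read_state(): the state, without advancing time (a new reading comes with each control period).
- robot.read_camera(name): name is "scene" or "top" or "wrist"; returns the picture (384x512x3 uint8, blue, green, red); there is no depth.
- robot.camera_info(name): a dict with "fx", "fy", "cx", "cy" (pixels), "cam_to_world" (4x4, takes a point from camera to world coordinates). Camera axes: x right, y down, z forward; pixel columns grow to the right and rows downward; lengths in m; the calibration is good to about 2 mm. A picture is of the moment at which its call begins: read the wrist's pose just before it. camera_info takes no time and is no camera call; for the wrist camera it gives the pose at the moment of the call.
- robot.job_done(): hands the job in, once; it reports no verdict.
The state is a dict: "time": time; "q": joint angles; "qd": joint speeds; "joint_efforts": joint torques, N m; "ee_pos": TCP position; "tcp_rot": TCP orientation; "ft_force": force on the tool from outside, world axes, zero at the start; "torque": the same for the moment, N m; "gripper_width": finger opening in m.
Only numpy, scipy, OpenCV 4.12 (cv2) and the standard library are available. Lean on these libraries where they do the work, as an engineer would, in place of code of your own. Each camera call takes 0.05 s, during which the arm holds its last target. There are 200 camera calls.

## Working session

There is one attempt and no reset: what is moved stays moved. The work goes in short steps, Python scripts to look and compute and a tool call to move; the robot and the scene stay as the last step left them, time stands still between calls to the robot, and variables do not carry over. Pictures are saved under pics/ and viewed, about 8 in all and at most 12, crops included, and the job is handed in when it is done.

Besides the shell and the picture viewer there is one more tool, called after ">>>" as name(argument=value, ...), one argument or row to a line, values as JSON. apply_moves: Moves the arm, as the interface text tells. Its arguments: {"type":"object","properties":{"motion":{"type":"array","items":{"type":"object","properties":{"tx":{"type":"number"},"ty":{"type":"number"},"tz":{"type":"number"},"spin":{"type":"number"}}}},"gripper":{"type":"number"},"newtons":{"type":"number"}},"required":["motion"]}

```bash
mkdir -p pics; ls; python3 - <<'E'
from plant import robot
import cv2,json
s=robot.read_state(); print({k:s[k] for k in('time','ee_pos','tcp_rot','ft_force','gripper_width')})
for n in('scene','top'):
    im=robot.read_camera(n); cv2.imwrite(f'pics/{n}0.png',im); 
    i=robot.camera_info(n); print(n,i)
    globals()[n]=im
cv2.imwrite('pics/both.png',cv2.resize(cv2.vconcat([scene,top]),None,fx=.78,fy=.78))
E
```

```text
pics
{'time': 0.0, 'ee_pos': array([ 0.22284533, -0.58354999,  0.23065944]), 'tcp_rot': array([-3.31286611e-04,  8.23636127e-01, -5.67118281e-01, -5.25818206e-04]), 'ft_force': array([ 0.20638239,  0.05598546, -0.88576612]), 'gripper_width': 0.0852269133760247}
scene {'fx': 446.8198005019655, 'fy': 446.8198005019655, 'cx': 248.05592051418853, 'cy': 191.406499591992, 'cam_to_world': array([[-0.84367203,  0.45250825, -0.28888369,  0.9624743 ],
       [ 0.53677334,  0.72060982, -0.43885745,  0.59363477],
       [ 0.00958581, -0.52531682, -0.85085272,  1.26138142],
       [ 0.        ,  0.        ,  0.        ,  1.        ]])}
top {'fx': 347.58203277812254, 'fy': 347.58203277812254, 'cx': 251.59530648791127, 'cy': 196.18858324960317, 'cam_to_world': array([[ 0.00835017, -0.98526107,  0.17085346,  0.41618678],
       [-0.99992681, -0.00972305, -0.00720026, -0.01094664],
       [ 0.00875535, -0.17078083, -0.98527014,  0.89677289],
       [ 0.        ,  0.        ,  0.        ,  1.        ]])}
```

View pics/top0.png

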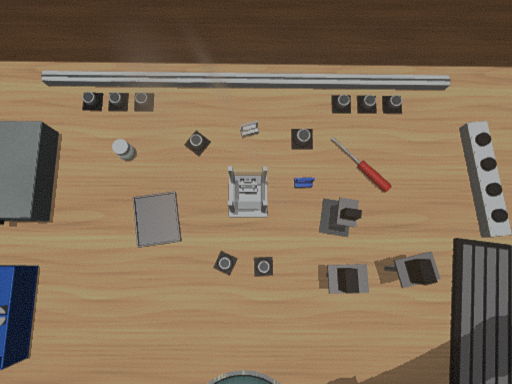

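View pics/scene0.png

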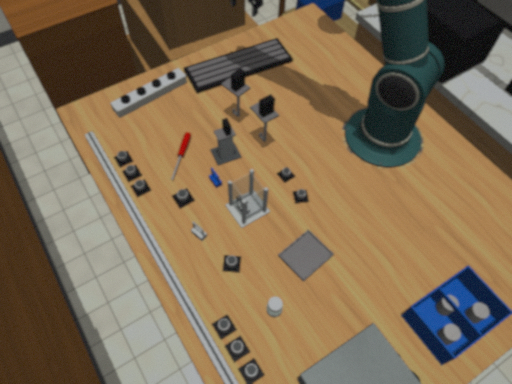

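```bash
python3 - <<'E'
import cv2,numpy as np
t=cv2.imread('pics/top0.png');s=cv2.imread('pics/scene0.png')
R=lambda im,x,y,w,h:cv2.resize(im[y:y+h,x:x+w],(400,300),interpolation=cv2.INTER_CUBIC)
cv2.imwrite('pics/c1.png',np.vstack([np.hstack([R(t,310,185,80,60),R(s,190,105,80,60)]),np.hstack([R(t,210,155,80,60),R(s,205,165,80,60)])]))
E
```

```text
(no output)
```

View pics/c1.png

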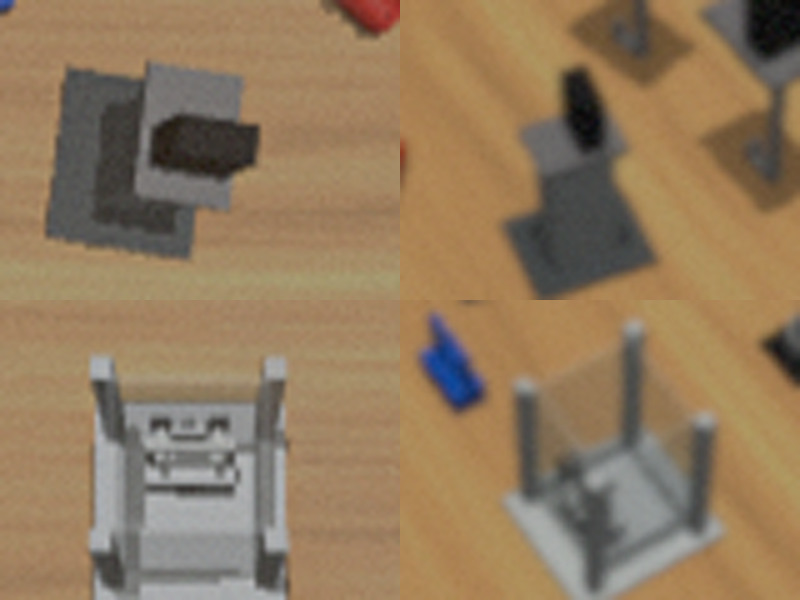

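```bash
cat > h.py <<'E'
import numpy as np,cv2
from plant import robot
def ray(info,uv,z):
    uv=np.atleast_2d(np.array(uv,float));T=info['cam_to_world']
    d=np.c_[(uv[:,0]-info['cx'])/info['fx'],(uv[:,1]-info['cy'])/info['fy'],np.ones(len(uv))]@T[:3,:3].T
    return T[:3,3]+d*((z-T[2,3])/d[:,2])[:,None]
def proj(info,P):
    P=np.atleast_2d(np.array(P,float));T=info['cam_to_world'];c=(P-T[:3,3])@T[:3,:3]
    return np.c_[c[:,0]/c[:,2]*info['fx']+info['cx'],c[:,1]/c[:,2]*info['fy']+info['cy']]
def yaw():  # heading of tool x in the world
    w,x,y,z=robot.read_state()['tcp_rot'];return np.arctan2(2*(x*y+w*z),1-2*(y*y+z*z))
def togo(x,y,z=None,th=None):
    """mm shifts along the tool axes (tool down) to a world TCP goal, and spin"""
    s=robot.read_state();p=s['ee_pos'];a=yaw();d=np.array([x,y])-p[:2]
    r=[d@[np.cos(a),np.sin(a)],d@[np.sin(a),-np.cos(a)]]
    return dict(tx=round(r[0]*1e3,1),ty=round(r[1]*1e3,1),tz=None if z is None else round((p[2]-z)*1e3,1),
      spin=None if th is None else round(-((th-a+np.pi)%(2*np.pi)-np.pi),4),yaw=round(a,4))
E
python3 - <<'E'
from h import *
i=robot.camera_info('top')
c=lambda L,o:[((x+.5)/5-.5+o[0],(y+.5)/5-.5+o[1]) for x,y in L]
np.set_printoptions(precision=4,suppress=True)
f=ray(i,c([(148,62),(243,75),(232,210),(135,197)],(310,185)),.115);print('flange',f,f.mean(0))
e=f[1]-f[2];print(np.linalg.norm(f-np.roll(f,1,0),axis=1),np.degrees(np.arctan2(e[1],e[0])))
b=ray(i,c([(66,65),(188,258),(47,238)],(310,185)),.0);print('standbase',b,b[:2].mean(0))
# predicted grip centre base/top for hook +-x
m=f.mean(0);u=np.array([e[0],e[1],0])/np.linalg.norm(e[:2])
for sg in(1,-1):
    g=m-sg*.008*u; q=proj(i,[g,g+[0,0,.048]]); print(sg,(q-[310,185])*5)
p=ray(i,c([(103,360),(272,362),(270,535),(103,535)],(210,155)),.14);print('posts',p,p.mean(0))
hsv=cv2.imread('pics/top0.png')
t=hsv[185:255,125:190];g=t.astype(int);m=((g.max(2)-g.min(2))<25).astype(np.uint8)
cs=max(cv2.findContours(m,0,1)[0],key=cv2.contourArea);r=cv2.minAreaRect(cs);print(r)
q=ray(i,cv2.boxPoints(r)+[125,185],.012);print('tray',q,q.mean(0),np.linalg.norm(q-np.roll(q,1,0),axis=1))
print(yaw(),togo(*m[:2],.231,0))
E
```

```text
flange [[ 0.5518 -0.217   0.115 ]
 [ 0.5462 -0.2603  0.115 ]
 [ 0.4845 -0.2526  0.115 ]
 [ 0.49   -0.209   0.115 ]] [ 0.5181 -0.2347  0.115 ]
[0.0624 0.0437 0.0622 0.044 ] -7.105538377843847
standbase [[ 0.5698 -0.2042  0.    ]
 [ 0.4696 -0.2644  0.    ]
 [ 0.4792 -0.192   0.    ]] [ 0.5197 -0.2343  0.    ]
1 [[186.0222 150.9083]
 [217.534  137.7367]]
-1 [[189.0149 116.2383]
 [220.6014 100.9093]]
posts [[ 0.4798  0.0295  0.14  ]
 [ 0.4796 -0.0441  0.14  ]
 [ 0.4056 -0.0434  0.14  ]
 [ 0.405   0.0281  0.14  ]] [ 0.4425 -0.0075  0.14  ]
((31.100727081298828, 33.87299346923828), (50.663856506347656, 44.321327209472656), 83.41805267333984)
tray [[0.5664 0.2927 0.012 ]
 [0.5808 0.1801 0.012 ]
 [0.4519 0.1596 0.012 ]
 [0.4383 0.2695 0.012 ]] [0.5093 0.2255 0.012 ] [0.1302 0.1135 0.1306 0.1108]Traceback (most recent call last):
  File "<stdin>", line 17, in <module>
  File "h.py", line 14, in togo
    s=robot.read_state();p=s['ee_pos'];a=yaw();d=np.array([x,y])-p[:2]
                                                 ~~~~~~~~~~~~~~~^~~~~~
ValueError: operands could not be broadcast together with shapes (2,65) (2,)
```

>>> apply_moves(
  motion=[
    {"tz": -34, "spin": -0.135},
    {"tz": -34, "spin": -0.135},
    {"tz": -34, "spin": -0.135},
    {"tz": -34, "spin": -0.135},
    {"tz": -34, "spin": -0.135},
  ],
)

```text
schema error: expected keys tx, ty, tz, spin
```

>>> apply_moves(
  motion=[
    {"tz": 0, "spin": -0.135},
    {"tz": 0, "spin": -0.135},
    {"tz": 0, "spin": -0.135},
    {"tx": 0},
    {"tx": 0},
  ],
)

```text
schema error: expected keys tx, ty, tz, spin
```

>>> apply_moves(
  motion=[
    {"tx": 24, "ty": -38},
    {"tx": 24, "ty": -38},
    {"tx": 24, "ty": -38},
    {"tx": 24, "ty": -38},
    {"tx": 24, "ty": -38},
  ],
)

```text
schema error: expected keys tx, ty, tz, spin
```

>>> apply_moves(
  motion=[
    {"tx": 24, "ty": -38},
    {"tx": 24, "ty": -38},
    {"tx": 24, "ty": -38},
    {"tx": 24, "ty": -38},
    {"tx": 24, "ty": -38},
  ],
)

```text
schema error: expected keys tx, ty, tz, spin
```

```bash
python3 - <<'E'
from h import *
s=robot.read_state();print(s['time'],s['ee_pos'],s['q'],s['ft_force'])
print(togo(.5102,-.2337,.122,-.124))
E
```

```text
0.1 [ 0.22281688 -0.58358641  0.23071063] [ 1.16453141  0.41791761 -0.01028241  1.61413828  0.00471287  1.1106913
 -0.05297467] [0.05652554 0.30179047 0.27082819]
{'tx': np.float64(-224.3), 'ty': np.float64(-393.3), 'tz': np.float64(108.7), 'spin': np.float64(-1.082), 'yaw': np.float64(-1.206)}
```

All four keys are required.

>>> apply_moves(
  motion=[
    {"tx": 0, "ty": 0, "tz": -34, "spin": -0.135},
    {"tx": 0, "ty": 0, "tz": -34, "spin": -0.135},
    {"tx": 0, "ty": 0, "tz": -34, "spin": -0.135},
    {"tx": 0, "ty": 0, "tz": -34, "spin": -0.135},
    {"tx": 0, "ty": 0, "tz": -34, "spin": -0.135},
  ],
)

```text
time: 0.6
ee_pos: [0.2228, -0.5836, 0.4024]
tcp_rot: [-0.0, 0.966, -0.26, -0.0]
ft_force: [0.2, 0.5, 0.5]
gripper_width: 0.0855
```

>>> apply_moves(
  motion=[
    {"tx": 0, "ty": 0, "tz": 0, "spin": -0.135},
    {"tx": 0, "ty": 0, "tz": 0, "spin": -0.135},
    {"tx": 0, "ty": 0, "tz": 0, "spin": -0.135},
    {"tx": 0, "ty": 0, "tz": 0, "spin": 0},
  ],
)

```text
time: 1.0
ee_pos: [0.2229, -0.5838, 0.4009]
tcp_rot: [-0.0, 0.998, -0.062, -0.0]
ft_force: [0.2, -0.1, 0.5]
gripper_width: 0.0852
```

>>> apply_moves(
  motion=[
    {"tx": 24, "ty": -38, "tz": 0, "spin": 0},
    {"tx": 24, "ty": -38, "tz": 0, "spin": 0},
    {"tx": 24, "ty": -38, "tz": 0, "spin": 0},
    {"tx": 24, "ty": -38, "tz": 0, "spin": 0},
    {"tx": 24, "ty": -38, "tz": 0, "spin": 0},
  ],
)

```text
time: 1.5
ee_pos: [0.3667, -0.4088, 0.4012]
tcp_rot: [-0.0, 0.998, -0.065, -0.0]
ft_force: [0.7, -0.8, 0.7]
gripper_width: 0.0854
```

>>> apply_moves(
  motion=[
    {"tx": 24, "ty": -38, "tz": 0, "spin": 0},
    {"tx": 24, "ty": -38, "tz": 0, "spin": 0},
    {"tx": 24, "ty": -38, "tz": 0, "spin": 0},
    {"tx": 24, "ty": -38, "tz": 0, "spin": 0},
    {"tx": 24, "ty": -38, "tz": 0, "spin": 0},
  ],
)

```text
time: 2.0
ee_pos: [0.5096, -0.2355, 0.4013]
tcp_rot: [0.0, 0.998, -0.066, -0.0]
ft_force: [0.5, -1.1, -0.2]
gripper_width: 0.0853
```

```bash
python3 - <<'E'
from h import *
s=robot.read_state();print(s['time'],s['ee_pos'],s['q'],s['ft_force'])
print(togo(.5102,-.2337,.122,-.124))
E
```

```text
2.0 [ 0.50961339 -0.23549072  0.4012933 ] [ 0.75753429  0.21983766 -0.45971967  1.51939874  0.09800282  1.42529198
  0.16205083] [ 0.46129337 -1.09306056 -0.19776256]
{'tx': np.float64(0.3), 'ty': np.float64(-1.9), 'tz': np.float64(279.3), 'spin': np.float64(-0.0071), 'yaw': np.float64(-0.1311)}
```

>>> apply_moves(
  motion=[
    {"tx": 0, "ty": -1.5, "tz": 45, "spin": -0.005},
    {"tx": 0, "ty": 0, "tz": 45, "spin": 0},
    {"tx": 0, "ty": 0, "tz": 45, "spin": 0},
    {"tx": 0, "ty": 0, "tz": 0, "spin": 0},
  ],
)

```text
time: 2.4
ee_pos: [0.5065, -0.2347, 0.2613]
tcp_rot: [-0.002, 0.998, -0.062, -0.004]
ft_force: [-0.9, 0.8, -0.1]
gripper_width: 0.0856
```

```bash
python3 - <<'E'
from h import *
i=robot.camera_info('wrist');im=robot.read_camera('wrist');cv2.imwrite('pics/w1.png',im)
np.save('w1.npy',i,allow_pickle=True)
print(i)
print(proj(i,[[.5102,-.2337,.163],[.5181,-.2347,.115]]))
E
```

```text
{'fx': 267.30288373697294, 'fy': 267.30288373697294, 'cx': 252.72879251883782, 'cy': 188.38689186299536, 'cam_to_world': array([[ 0.99219648, -0.1153794 , -0.04726235,  0.51795093],
       [-0.12440357, -0.94150139, -0.31320742, -0.15392938],
       [-0.00835988,  0.3166429 , -0.94850798,  0.4050481 ],
       [ 0.        ,  0.        ,  0.        ,  1.        ]])}
[[257.19209498 187.71127088]
 [263.9589556  174.31610485]]
```

View pics/w1.png

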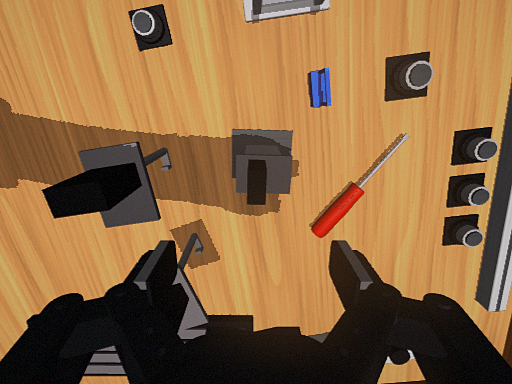

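```bash
python3 - <<'E'
from h import *
im=cv2.imread('pics/w1.png');i=np.load('w1.npy',allow_pickle=True).item()
g=im.astype(int)[120:220,220:310];m=((g.max(2)<45)).astype(np.uint8)
c=max(cv2.findContours(m,0,1)[0],key=cv2.contourArea);print(cv2.boundingRect(c),c[:,0].mean(0)+[220,120])
m=((abs(g.mean(2)-95)<35)&(g.max(2)-g.min(2)<14)).astype(np.uint8);print(np.unique(g[50:70,18:24].mean(2)))
f=ray(i,[(236,154),(292.5,155),(291.5,193),(235,191)],.115);print(f.mean(0),f)
print(togo(.5102,-.2337,.122,-.124))
E
```

```text
(27, 40, 20, 44) [256.41025641 181.68376068]
[67.66666667 68.33333333 69.         69.33333333 69.66666667 70.
 70.33333333 70.66666667 71.         71.33333333 71.66666667 72.
 72.33333333 72.66666667 73.         73.33333333 73.66666667 74.
 74.33333333 74.66666667 75.         75.33333333 75.66666667 76.
 76.33333333]
[ 0.51793713 -0.23393567  0.115     ] [[ 0.49022431 -0.20799614  0.115     ]
 [ 0.55160117 -0.21670635  0.115     ]
 [ 0.54702791 -0.26067134  0.115     ]
 [ 0.48289513 -0.25036885  0.115     ]]
{'tx': np.float64(1.9), 'ty': np.float64(-1.8), 'tz': np.float64(143.0), 'spin': np.float64(-0.0), 'yaw': np.float64(-0.124)}
```

>>> apply_moves(
  motion=[
    {"tx": 2, "ty": -2, "tz": 40, "spin": 0},
    {"tx": 0, "ty": 0, "tz": 40, "spin": 0},
    {"tx": 0, "ty": 0, "tz": 40, "spin": 0},
    {"tx": 0, "ty": 0, "tz": 20, "spin": 0},
    {"tx": 0, "ty": 0, "tz": 0, "spin": 0},
  ],
)

```text
time: 2.95
ee_pos: [0.5114, -0.2341, 0.1263]
tcp_rot: [-0.0, 0.998, -0.062, -0.001]
ft_force: [-0.4, -0.5, 1.4]
gripper_width: 0.0855
```

```bash
python3 - <<'E'
from h import *
print(togo(.5102,-.2337,.122,-.124),robot.read_state()['ee_pos'])
E
```

```text
{'tx': np.float64(-1.3), 'ty': np.float64(-0.2), 'tz': np.float64(4.3), 'spin': np.float64(0.0007), 'yaw': np.float64(-0.1233)} [ 0.51142849 -0.23410012  0.12629125]
```

>>> apply_moves(
  motion=[
    {"tx": -1, "ty": 0, "tz": 4, "spin": 0},
    {"tx": 0, "ty": 0, "tz": 0, "spin": 0},
  ],
)

```text
time: 3.15
ee_pos: [0.5112, -0.2342, 0.1242]
tcp_rot: [0.001, 0.998, -0.061, 0.001]
ft_force: [0.1, -0.8, -0.1]
gripper_width: 0.0854
```

>>> apply_moves(
  motion=[
    {"tx": 0, "ty": 0, "tz": 0, "spin": 0},
    {"tx": 0, "ty": 0, "tz": 0, "spin": 0},
    {"tx": 0, "ty": 0, "tz": 0, "spin": 0},
    {"tx": 0, "ty": 0, "tz": 0, "spin": 0},
    {"tx": 0, "ty": 0, "tz": 0, "spin": 0},
  ],
  gripper=255,
  newtons=100,
)

```text
time: 3.65
ee_pos: [0.5103, -0.2337, 0.1226]
tcp_rot: [0.0, 0.998, -0.06, 0.0]
ft_force: [-2.9, 0.6, 3.3]
gripper_width: 0.0169
```

>>> apply_moves(
  motion=[
    {"tx": 0, "ty": 0, "tz": 0, "spin": 0},
    {"tx": 0, "ty": 0, "tz": 0, "spin": 0},
    {"tx": 0, "ty": 0, "tz": 0, "spin": 0},
    {"tx": 0, "ty": 0, "tz": 0, "spin": 0},
  ],
)

```text
time: 4.05
ee_pos: [0.5103, -0.2337, 0.1225]
tcp_rot: [0.0, 0.998, -0.06, 0.0]
ft_force: [-2.1, -0.3, 5.4]
gripper_width: 0.0168
```

```bash
python3 - <<'E'
from h import *
s=robot.read_state();print(s['ee_pos'],yaw(),s['tcp_rot'],s['ft_force'],s['torque'])
E
```

```text
[ 0.51034793 -0.23370988  0.12254196] -0.12101390292008248 [ 5.89867196e-05  9.98170007e-01 -6.04700427e-02  9.13216435e-05] [-2.07291057 -0.29374175  5.35088019] [ 0.12901007  0.33569968 -0.01711188]
```

>>> apply_moves(
  motion=[
    {"tx": 0, "ty": 0, "tz": -5, "spin": 0},
    {"tx": 0, "ty": 0, "tz": -10, "spin": 0},
    {"tx": 0, "ty": 0, "tz": -15, "spin": 0},
    {"tx": 0, "ty": 0, "tz": -25, "spin": 0},
    {"tx": 0, "ty": 0, "tz": -30, "spin": 0},
  ],
)

```text
time: 4.55
ee_pos: [0.5099, -0.2334, 0.2087]
tcp_rot: [-0.0, 0.998, -0.06, -0.0]
ft_force: [0.7, -0.3, -1.7]
gripper_width: 0.0169
```

>>> apply_moves(
  motion=[
    {"tx": 0, "ty": 0, "tz": -35, "spin": 0},
    {"tx": 0, "ty": 0, "tz": -40, "spin": 0},
    {"tx": 0, "ty": 0, "tz": -40, "spin": 0},
    {"tx": 0, "ty": 0, "tz": -40, "spin": 0},
    {"tx": 0, "ty": 0, "tz": -40, "spin": 0},
  ],
)

```text
time: 5.05
ee_pos: [0.5097, -0.2332, 0.4054]
tcp_rot: [0.0, 0.998, -0.06, 0.0]
ft_force: [0.4, 0.3, -2.1]
gripper_width: 0.0168
```

>>> apply_moves(
  motion=[
    {"tx": -11, "ty": -34, "tz": -30, "spin": 0},
    {"tx": -11, "ty": -34, "tz": -30, "spin": 0},
    {"tx": -11, "ty": -34, "tz": -30, "spin": 0},
    {"tx": -11, "ty": -34, "tz": -30, "spin": 0},
    {"tx": -11, "ty": -34, "tz": -30, "spin": 0},
  ],
)

```text
time: 5.55
ee_pos: [0.4748, -0.0563, 0.5548]
tcp_rot: [0.0, 0.998, -0.06, 0.001]
ft_force: [0.4, 0.2, -1.6]
gripper_width: 0.0168
```

>>> apply_moves(
  motion=[
    {"tx": -11, "ty": -34, "tz": -30, "spin": 0},
    {"tx": -11, "ty": -34, "tz": -30, "spin": 0},
    {"tx": -11, "ty": -34, "tz": -30, "spin": 0},
    {"tx": -11, "ty": -34, "tz": -10, "spin": 0},
    {"tx": -5, "ty": -34, "tz": 0, "spin": 0},
  ],
)

```text
time: 6.05
ee_pos: [0.4462, 0.1184, 0.6552]
tcp_rot: [-0.0, 0.998, -0.06, 0.002]
ft_force: [1.4, -0.3, -1.9]
gripper_width: 0.0169
```

```bash
python3 - <<'E'
from h import *
for k in range(6): im=robot.read_camera('top')
s=robot.read_state();a=yaw();print(s['time'],s['ee_pos'],a,s['ft_force'],s['tcp_rot']);print(togo(.45,.11,.65,-.12))
cv2.imwrite('pics/top2.png',im);np.save('s2.npy',s,allow_pickle=True)
i=robot.camera_info('top');p=s['ee_pos']
L=lambda x,y,z:p+[x*np.cos(a)-y*np.sin(a),x*np.sin(a)+y*np.cos(a),z-.1175]
q=proj(i,[L(.018,0,.013),L(.02,.0,0),L(-.004,0,0),L(-.023,.022,.105),L(.039,.022,.105),L(.039,-.022,.105),L(-.023,-.022,.105)]);print(q)
c=q.mean(0).astype(int);x0,y0=c-[80,60];cr=im[max(y0,0):y0+120,max(x0,0):x0+160];print(x0,y0)
cv2.imwrite('pics/c2.png',cv2.resize(cr,None,fx=5,fy=5,interpolation=cv2.INTER_CUBIC))
E
```

```text
6.35 [0.44779269 0.11570495 0.65267311] -0.1218264363326038 [-0.02166664  0.74153519 -1.95564334] [ 1.41876258e-04  9.98145348e-01 -6.08755696e-02  9.71223214e-05]
{'tx': np.float64(2.9), 'ty': np.float64(5.4), 'tz': np.float64(2.7), 'spin': np.float64(-0.0018), 'yaw': np.float64(-0.1218)}
[[125.74654082 205.67536621]
 [130.42982246 205.58727118]
 [126.04599866 228.32305773]
 [ 41.38645729 238.75852608]
 [ 60.37914613 157.39969941]
 [117.45743348 164.81664595]
 [100.80330686 246.67778808]]
20 146
```

View pics/c2.png

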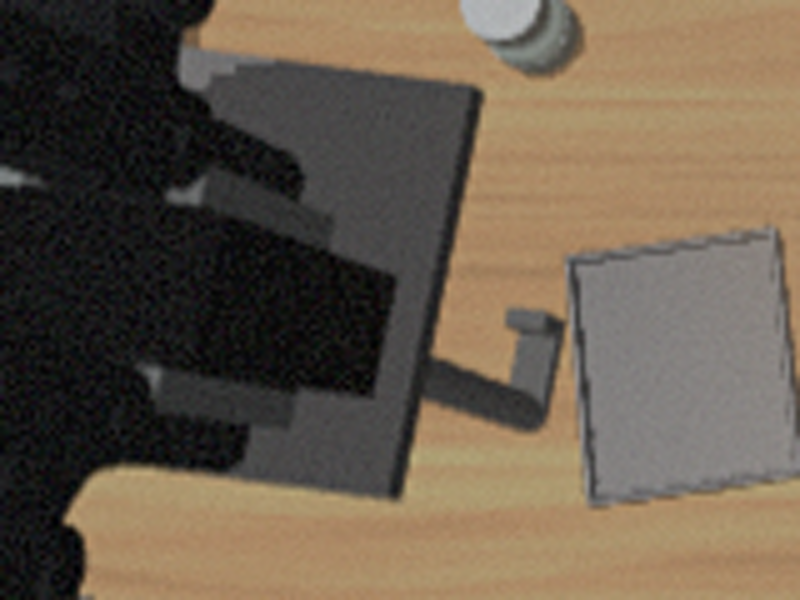

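>>> apply_moves(
  motion=[
    {"tx": 0, "ty": 0, "tz": 20, "spin": -0.122},
    {"tx": 0, "ty": 41, "tz": 20, "spin": 0},
    {"tx": 0, "ty": 41, "tz": 20, "spin": 0},
    {"tx": 0, "ty": 41, "tz": 20, "spin": 0},
    {"tx": 0, "ty": 41, "tz": 20, "spin": 0},
  ],
)

```text
time: 6.85
ee_pos: [0.4473, -0.0503, 0.5519]
tcp_rot: [0.0, 1.0, -0.001, 0.0]
ft_force: [1.1, 0.0, -2.3]
gripper_width: 0.017
```

>>> apply_moves(
  motion=[
    {"tx": 0, "ty": 41, "tz": 20, "spin": 0},
    {"tx": 0, "ty": 0, "tz": 45, "spin": 0},
    {"tx": 0, "ty": 0, "tz": 45, "spin": 0},
    {"tx": 0, "ty": 0, "tz": 45, "spin": 0},
    {"tx": 0, "ty": 0, "tz": 45, "spin": 0},
  ],
)

```text
time: 7.35
ee_pos: [0.4475, -0.0897, 0.3509]
tcp_rot: [0.0, 1.0, -0.001, 0.0]
ft_force: [1.1, -0.0, -2.0]
gripper_width: 0.0168
```

>>> apply_moves(
  motion=[
    {"tx": 0, "ty": 0, "tz": 45, "spin": 0},
    {"tx": 0, "ty": 0, "tz": 45, "spin": 0},
    {"tx": 0, "ty": 0, "tz": 20, "spin": 0},
    {"tx": 0, "ty": 0, "tz": 0, "spin": 0},
  ],
)

```text
time: 7.75
ee_pos: [0.4466, -0.0893, 0.2402]
tcp_rot: [-0.001, 1.0, -0.0, -0.002]
ft_force: [0.0, -0.1, -0.7]
gripper_width: 0.0165
```

```bash
python3 - <<'E'
from h import *
robot.read_camera('wrist')
i=robot.camera_info('wrist');im=robot.read_camera('wrist')
s=robot.read_state();print(s['time'],s['ee_pos'],yaw(),i['cam_to_world'])
cv2.imwrite('pics/w3.png',im);np.save('w3.npy',i,allow_pickle=True)
c=proj(i,[[.4425,-.0075,.07]])[0].astype(int);print(c)
x0,y0=max(c[0]-67,0),max(c[1]-60,0);cr=im[y0:y0+100,x0:x0+133];print(x0,y0)
cv2.imwrite('pics/c3.png',cv2.resize(cr,None,fx=6,fy=6,interpolation=cv2.INTER_CUBIC))
E
```

```text
7.85 [ 0.44847191 -0.08923062  0.2432793 ] -5.4901605165324e-05 [[ 9.99998070e-01  3.79441043e-04 -1.92748180e-03  4.48093126e-01]
 [-2.54715226e-04 -9.47842251e-01 -3.18739709e-01 -7.41135168e-03]
 [-1.94789161e-03  3.18739585e-01 -9.47840325e-01  3.85721955e-01]
 [ 0.00000000e+00  0.00000000e+00  0.00000000e+00  1.00000000e+00]]
[248  98]
181 38
```

View pics/c3.png

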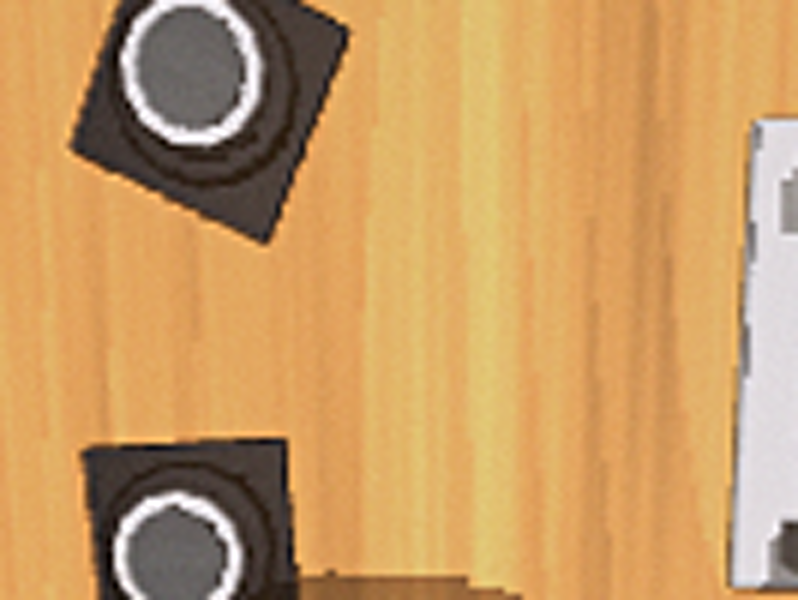

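```bash
python3 - <<'E'
from h import *
i=robot.camera_info('top')
c=lambda L,o:[((x+.5)/5-.5+o[0],(y+.5)/5-.5+o[1]) for x,y in L]
p=ray(i,c([(103,60),(272,62),(270,235),(103,235)],(210,155)),.14);print('posts',p,p.mean(0))
print('blue,spare',ray(i,[(304,183),(249,130)],.03))
E
```

```text
posts [[ 0.61425767  0.03204541  0.14      ]
 [ 0.61414036 -0.04374765  0.14      ]
 [ 0.53557113 -0.04304259  0.14      ]
 [ 0.53485521  0.03054788  0.14      ]] [ 0.57470609 -0.00604924  0.14      ]
blue,spare [[ 0.60195849 -0.15068941  0.03      ]
 [ 0.74223165 -0.00902039  0.03      ]]
```

>>> apply_moves(
  motion=[
    {"tx": 40, "ty": 0, "tz": -5, "spin": 0},
    {"tx": 40, "ty": 0, "tz": -5, "spin": 0},
    {"tx": 40, "ty": 0, "tz": 0, "spin": 0},
    {"tx": 18, "ty": 0, "tz": 0, "spin": 0},
    {"tx": 0, "ty": 0, "tz": 0, "spin": 0},
  ],
)

```text
time: 8.35
ee_pos: [0.5886, -0.0888, 0.2536]
tcp_rot: [-0.0, 1.0, 0.0, 0.001]
ft_force: [-0.8, -0.7, -2.5]
gripper_width: 0.0168
```

```bash
python3 - <<'E'
from h import *
robot.read_camera('wrist');robot.read_camera('wrist')
i=robot.camera_info('wrist');im=robot.read_camera('wrist')
s=robot.read_state();print(s['time'],s['ee_pos'],yaw(),i['cam_to_world'])
cv2.imwrite('pics/w4.png',im);np.save('w4.npy',i,allow_pickle=True)
c=proj(i,[[.575,-.006,.07]])[0].astype(int);print(c)
x0,y0=max(c[0]-50,0),max(c[1]-47,0);cr=im[y0:y0+95,x0:x0+100];print(x0,y0)
cv2.imwrite('pics/c4.png',cv2.resize(cr,None,fx=6,fy=6,interpolation=cv2.INTER_CUBIC))
E
```

```text
8.5 [ 0.58605876 -0.08883762  0.25343288] 0.00046395036611780624 [[ 9.99999521e-01  2.98492473e-04  9.32286298e-04  5.86357286e-01]
 [ 5.80749721e-04 -9.47571236e-01 -3.19544074e-01 -6.80924547e-03]
 [ 7.88026179e-04  3.19544462e-01 -9.47570956e-01  3.96957532e-01]
 [ 0.00000000e+00  0.00000000e+00  0.00000000e+00  1.00000000e+00]]
[242  97]
192 50
```

View pics/c4.png

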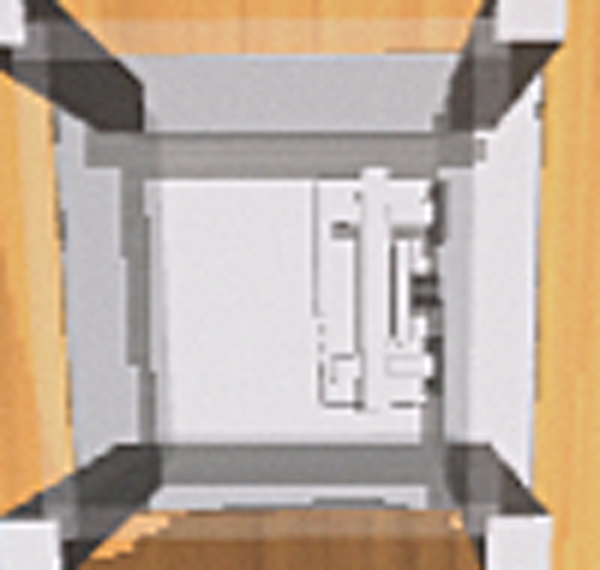

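```bash
python3 - <<'E'
from h import *
np.set_printoptions(precision=4,suppress=True,linewidth=160)
im=cv2.imread('pics/w4.png');i=np.load('w4.npy',allow_pickle=True).item()
g=cv2.cvtColor(im,6).astype(int)
for r in (80,84,86,88,92,96,98,100,104,108,110,112,114,116):print(r,g[r,242:268])
c=lambda L,z:ray(i,[((x+.5)/6-.5+192,(y+.5)/6-.5+50) for x,y in L],z)
print('bar ends',c([(374,168),(372.5,410)],.072))
print('bar edges',c([(360,289),(388,289)],.072))
print('keeper front/back top',c([(397,290),(408,290)],.088))
print('prong end',c([(333,231),(333,362),(350,231)],.074))
b=c([(55,110),(75,440),(541,85),(530,490)],.006);print('base',b)
print('rear inner wall foot etc posts',c([(497,40),(563,40),(25,48),(490,518)],.14))
E
```

```text
80 [237 241 207 233 239 238 238 240 238 237 232 225 224 224 228 237 237 237 237 238 245 204 117 114 150 189]
84 [228 231 181 217 227 226 226 226 227 229 207 223 226 227 201 220 224 224 223 227 230 249 127  93 156 195]
86 [225 233 178 219 229 228 226 228 231 228 208 223 228 226 209 223 226 229 228 228 233 246 120  92 154 192]
88 [225 232 176 218 235 173 152 153 147 141 202 228 228 226 218 159 138 143 145 150 155  84  78 107 154 194]
92 [225 229 175 217 228 225 225 227 233 163 198 224 225 231 223 107 214 235 194 227 179 123 131 192 198 192]
96 [226 230 184 219 228 227 226 227 232 158 199 226 226 228 223 105 217 246 124  65  70  76  66 156 194 195]
98 [225 229 189 218 229 225 225 226 232 165 199 225 227 229 225 110 216 247 140 110 121 121 116 170 197 196]
100 [226 227 179 219 226 224 228 228 232 162 198 226 227 229 224 105 216 249 124  61  70  68  59 101 188 196]
104 [225 226 227 185 217 226 225 228 232 161 198 229 229 230 223 105 216 234 192 222 243 149 128 129 187 200]
108 [224 224 229 188 220 226 225 226 232 168 175 224 226 225 224 230 229 228 228 234 181  97  79  94 192 202]
110 [22
[... 284 characters left out ...]
6 226 228 236 178  84  78  98 189 198]
116 [225 226 230 169 212 228 224 228 235 166 184 225 229 226 227 226 228 224 227 234 242 154 135 126 189 198]
bar ends [[ 0.5879  0.0152  0.072 ]
 [ 0.5877 -0.0288  0.072 ]]
bar edges [[ 0.5853 -0.0063  0.072 ]
 [ 0.5907 -0.0063  0.072 ]]
keeper front/back top [[ 0.5921 -0.0065  0.088 ]
 [ 0.5941 -0.0065  0.088 ]]
prong end [[ 0.5802  0.0041  0.074 ]
 [ 0.5801 -0.0196  0.074 ]
 [ 0.5834  0.0041  0.074 ]]
base [[ 0.517   0.0317  0.006 ]
 [ 0.5173 -0.0402  0.006 ]
 [ 0.6254  0.0368  0.006 ]
 [ 0.6258 -0.0518  0.006 ]]
rear inner wall foot etc posts [[ 0.6054  0.0278  0.14  ]
 [ 0.615   0.0278  0.14  ]
 [ 0.5369  0.0267  0.14  ]
 [ 0.6061 -0.0408  0.14  ]]
```

>>> apply_moves(
  motion=[
    {"tx": 0, "ty": 0, "tz": -40, "spin": 0},
    {"tx": -10, "ty": -20, "tz": -10, "spin": 0},
    {"tx": -10, "ty": -30, "tz": 0, "spin": 0},
    {"tx": -7, "ty": -32, "tz": 0, "spin": 0},
    {"tx": 0, "ty": 0, "tz": 0, "spin": 0},
  ],
)

```text
time: 9.0
ee_pos: [0.5578, -0.0024, 0.3039]
tcp_rot: [-0.0, 1.0, 0.003, 0.001]
ft_force: [0.5, -0.1, -0.7]
gripper_width: 0.0166
```

>>> apply_moves(
  motion=[
    {"tx": 0, "ty": 0, "tz": 0, "spin": 0},
    {"tx": 0, "ty": 0, "tz": 0, "spin": 0},
    {"tx": 0, "ty": 0, "tz": 0, "spin": 0},
  ],
)

```text
time: 9.3
ee_pos: [0.5591, -0.0076, 0.3024]
tcp_rot: [0.0, 1.0, -0.0, 0.0]
ft_force: [0.0, 0.2, -2.2]
gripper_width: 0.0169
```

```bash
python3 - <<'E'
from h import *
s=robot.read_state();print(s['time'],s['ee_pos'],s['ft_force'],s['torque'],togo(.5586,-.0068,.1665,0))
E
```

```text
9.3 [ 0.55913539 -0.00757512  0.30238674] [ 0.03209712  0.18683134 -2.18272092] [ 0.0213076   0.02510445 -0.03094903] {'tx': np.float64(-0.5), 'ty': np.float64(-0.8), 'tz': np.float64(135.9), 'spin': np.float64(-0.0006), 'yaw': np.float64(-0.0006)}
```

>>> apply_moves(
  motion=[
    {"tx": -0.5, "ty": -0.8, "tz": 16, "spin": 0},
    {"tx": 0, "ty": 0, "tz": 16, "spin": 0},
    {"tx": 0, "ty": 0, "tz": 16, "spin": 0},
    {"tx": 0, "ty": 0, "tz": 16, "spin": 0},
    {"tx": 0, "ty": 0, "tz": 0, "spin": 0},
  ],
)

```text
time: 9.8
ee_pos: [0.5578, -0.0065, 0.2364]
tcp_rot: [-0.0, 1.0, 0.0, -0.002]
ft_force: [-0.6, 0.2, -1.5]
gripper_width: 0.0169
```

>>> apply_moves(
  motion=[
    {"tx": 0, "ty": 0, "tz": 12, "spin": 0},
    {"tx": 0, "ty": 0, "tz": 12, "spin": 0},
    {"tx": 0, "ty": 0, "tz": 12, "spin": 0},
    {"tx": 0, "ty": 0, "tz": 0, "spin": 0},
    {"tx": 0, "ty": 0, "tz": 0, "spin": 0},
  ],
)

```text
time: 10.3
ee_pos: [0.5587, -0.0056, 0.2022]
tcp_rot: [-0.0, 1.0, 0.001, -0.0]
ft_force: [0.2, 0.1, -2.4]
gripper_width: 0.0169
```

```bash
python3 - <<'E'
from h import *
s=robot.read_state();print(s['time'],s['ee_pos'],s['ft_force'],s['torque'],togo(.5586,-.0068,.1665,0))
E
```

```text
10.3 [ 0.55866566 -0.00559799  0.20218285] [ 0.24934034  0.13331942 -2.41065773] [ 0.02592522 -0.05119363  0.03827923] {'tx': np.float64(-0.1), 'ty': np.float64(1.2), 'tz': np.float64(35.7), 'spin': np.float64(0.0011), 'yaw': np.float64(0.0011)}
```

>>> apply_moves(
  motion=[
    {"tx": 0, "ty": 1.2, "tz": 12, "spin": 0},
    {"tx": 0, "ty": 0, "tz": 12, "spin": 0},
    {"tx": 0, "ty": 0, "tz": 11.5, "spin": 0},
    {"tx": 0, "ty": 0, "tz": 0, "spin": 0},
    {"tx": 0, "ty": 0, "tz": 0, "spin": 0},
  ],
)

```text
time: 10.8
ee_pos: [0.5586, -0.0068, 0.1665]
tcp_rot: [-0.0, 1.0, 0.001, -0.0]
ft_force: [-0.4, 0.1, -1.8]
gripper_width: 0.0169
```

```bash
python3 - <<'E'
from h import *
w=robot.read_camera('scene')
s=robot.read_state();print(s['time'],s['ee_pos'],s['ft_force'],s['torque'],togo(.5586,-.0068,.1665,0))
i=robot.camera_info('scene');c=proj(i,[s['ee_pos']-[0,0,.1]])[0].astype(int);print(c)
x0,y0=c-[50,40];cv2.imwrite('pics/c5.png',cv2.resize(w[y0:y0+80,x0:x0+100],None,fx=7,fy=7,interpolation=cv2.INTER_CUBIC))
E
```

```text
10.85 [ 0.55880311 -0.00681455  0.16689599] [ 0.16278752 -0.91036523 -1.76440358] [-0.00854569 -0.00232987  0.01557439] {'tx': np.float64(-0.2), 'ty': np.float64(-0.0), 'tz': np.float64(0.4), 'spin': np.float64(0.0011), 'yaw': np.float64(0.0011)}
[250 195]
```

View pics/c5.png

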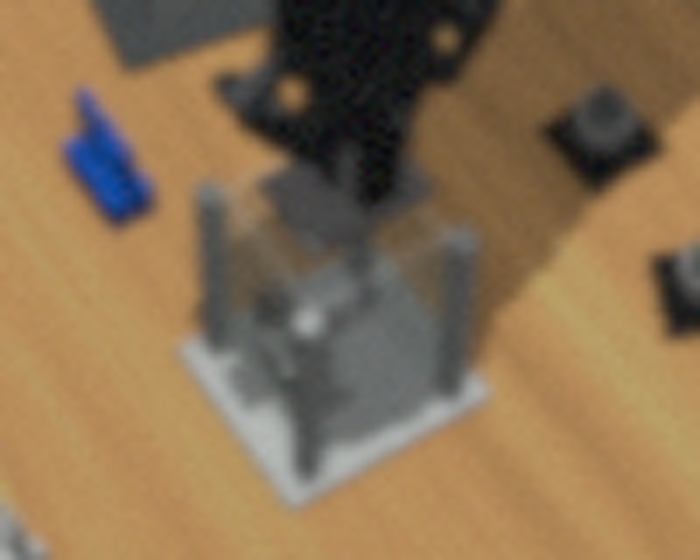

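>>> apply_moves(
  motion=[
    {"tx": 3, "ty": 0, "tz": 0, "spin": 0},
    {"tx": 3, "ty": 0, "tz": 0, "spin": 0},
    {"tx": 3, "ty": 0, "tz": 0, "spin": 0},
    {"tx": 0, "ty": 0, "tz": 0, "spin": 0},
    {"tx": 0, "ty": 0, "tz": 0, "spin": 0},
  ],
)

```text
time: 11.35
ee_pos: [0.5677, -0.0068, 0.1667]
tcp_rot: [-0.0, 1.0, 0.001, -0.0]
ft_force: [0.0, 0.6, -1.5]
gripper_width: 0.0169
```

>>> apply_moves(
  motion=[
    {"tx": 2, "ty": 0, "tz": 0, "spin": 0},
    {"tx": 2, "ty": 0, "tz": 0, "spin": 0},
    {"tx": 2, "ty": 0, "tz": 0, "spin": 0},
    {"tx": 0, "ty": 0, "tz": 0, "spin": 0},
    {"tx": 0, "ty": 0, "tz": 0, "spin": 0},
  ],
)

```text
time: 11.85
ee_pos: [0.5737, -0.0068, 0.1667]
tcp_rot: [-0.0, 1.0, 0.001, -0.0]
ft_force: [-0.9, 0.1, -2.5]
gripper_width: 0.0168
```

```bash
python3 - <<'E'
from h import *
s=robot.read_state();print(s['time'],s['ee_pos'],s['ft_force'],s['torque'])
E
```

```text
11.85 [ 0.57368174 -0.00682925  0.16674099] [-0.89664865  0.07008333 -2.45469   ] [-0.00473559 -0.00246599  0.02005205]
```

>>> apply_moves(
  motion=[
    {"tx": 1, "ty": 0, "tz": 0, "spin": 0},
    {"tx": 0, "ty": 0, "tz": 0, "spin": 0},
  ],
)

```text
time: 12.05
ee_pos: [0.5747, -0.0069, 0.1668]
tcp_rot: [-0.0, 1.0, 0.001, -0.0]
ft_force: [0.2, 0.3, -1.1]
gripper_width: 0.0166
```

>>> apply_moves(
  motion=[
    {"tx": 1, "ty": 0, "tz": 0, "spin": 0},
    {"tx": 0, "ty": 0, "tz": 0, "spin": 0},
  ],
)

```text
time: 12.25
ee_pos: [0.5757, -0.0069, 0.1668]
tcp_rot: [-0.0, 1.0, 0.001, -0.0]
ft_force: [0.6, -0.1, -1.5]
gripper_width: 0.0169
```

>>> apply_moves(
  motion=[
    {"tx": 1, "ty": 0, "tz": 0, "spin": 0},
    {"tx": 0, "ty": 0, "tz": 0, "spin": 0},
  ],
)

```text
time: 12.45
ee_pos: [0.5766, -0.0068, 0.1667]
tcp_rot: [-0.0, 1.0, 0.001, -0.0]
ft_force: [-0.6, -0.6, -0.4]
gripper_width: 0.0166
```

```bash
python3 - <<'E'
from h import *
F=[]
for k in range(3):
    robot.read_camera('top');s=robot.read_state();F.append(np.r_[s['ft_force'],s['torque']])
print(s['time'],s['ee_pos'],np.round(F,2))
E
```

```text
12.6 [ 0.57657721 -0.00686453  0.166722  ] [[-1.17 -0.41 -0.39  0.    0.34 -0.  ]
 [-1.04 -0.49 -1.53 -0.05  0.33  0.02]
 [-0.82  0.14 -2.17  0.02  0.28  0.01]]
```

>>> apply_moves(
  motion=[
    {"tx": 1, "ty": 0, "tz": 0, "spin": 0},
    {"tx": 0, "ty": 0, "tz": 0, "spin": 0},
  ],
)

```text
time: 12.8
ee_pos: [0.5777, -0.0069, 0.1667]
tcp_rot: [-0.0, 1.0, 0.0, -0.0]
ft_force: [-1.5, -0.0, -0.4]
gripper_width: 0.0167
```

>>> apply_moves(
  motion=[
    {"tx": 1, "ty": 0, "tz": 0, "spin": 0},
    {"tx": 0, "ty": 0, "tz": 0, "spin": 0},
  ],
)

```text
time: 13.0
ee_pos: [0.5787, -0.0069, 0.1667]
tcp_rot: [-0.0, 1.0, 0.0, -0.0]
ft_force: [-1.4, -0.4, -0.8]
gripper_width: 0.017
```

```bash
cat > ft.py <<'E'
from h import *
F=[]
for k in range(4):
    robot.read_camera('top');s=robot.read_state();F.append(np.r_[s['ft_force'],s['torque']])
print(s['time'],s['ee_pos'],np.round(np.mean(F,0),2),round(yaw(),4))
E
python3 ft.py
```

```text
13.2 [ 0.57860392 -0.00688226  0.16674445] [-2.72 -0.04 -1.26 -0.04  0.69  0.01] 0.001
```

>>> apply_moves(
  motion=[
    {"tx": 0.8, "ty": 0, "tz": 0, "spin": 0},
    {"tx": 0, "ty": 0, "tz": 0, "spin": 0},
  ],
)

```text
time: 13.4
ee_pos: [0.5795, -0.0069, 0.1667]
tcp_rot: [-0.0, 1.0, 0.0, -0.0]
ft_force: [-1.5, -0.4, -0.3]
gripper_width: 0.017
```

```bash
python3 ft.py
```

```text
13.6 [ 0.57943823 -0.00689086  0.16675733] [-2.09 -0.16 -1.11 -0.04  0.83  0.  ] 0.0009
```

>>> apply_moves(
  motion=[
    {"tx": 0.4, "ty": 0, "tz": 0, "spin": 0},
    {"tx": 0, "ty": 0, "tz": 0, "spin": 0},
  ],
)

```text
time: 13.8
ee_pos: [0.5799, -0.0069, 0.1667]
tcp_rot: [-0.0, 1.0, 0.001, -0.0]
ft_force: [-2.7, 0.8, -1.1]
gripper_width: 0.0167
```

```bash
python3 ft.py
```

```text
14.0 [ 0.57983137 -0.00687409  0.16675644] [-2.88 -0.26 -1.17 -0.03  0.9  -0.  ] 0.001
```

>>> apply_moves(
  motion=[
    {"tx": 0.4, "ty": 0, "tz": 0, "spin": 0},
    {"tx": 0, "ty": 0, "tz": 0, "spin": 0},
  ],
)

```text
time: 14.2
ee_pos: [0.5803, -0.0069, 0.1668]
tcp_rot: [-0.0, 1.0, 0.0, -0.0]
ft_force: [-2.3, -0.4, -0.8]
gripper_width: 0.0167
```

```bash
python3 ft.py
```

```text
14.4 [ 0.58024269 -0.00689249  0.16676127] [-3.06  0.09 -1.64  0.    1.    0.01] 0.001
```

>>> apply_moves(
  motion=[
    {"tx": 0.3, "ty": 0, "tz": 0, "spin": 0},
    {"tx": 0, "ty": 0, "tz": 0, "spin": 0},
  ],
)

```text
time: 14.6
ee_pos: [0.5805, -0.0069, 0.1668]
tcp_rot: [-0.0, 1.0, 0.0, -0.0]
ft_force: [-3.8, -0.1, -1.2]
gripper_width: 0.0169
```

```bash
python3 ft.py
```

```text
14.8 [ 0.58054497 -0.00685431  0.16675496] [-3.27 -0.08 -0.96 -0.04  1.13  0.02] 0.001
```

>>> apply_moves(
  motion=[
    {"tx": 0.4, "ty": 0, "tz": 0, "spin": 0},
    {"tx": 0, "ty": 0, "tz": 0, "spin": 0},
  ],
)

```text
time: 15.0
ee_pos: [0.5808, -0.0069, 0.1667]
tcp_rot: [-0.0, 1.0, 0.001, -0.0]
ft_force: [-5.8, -0.3, 0.3]
gripper_width: 0.0167
```

```bash
python3 ft.py
```

```text
15.2 [ 0.58082627 -0.00688187  0.16671454] [-4.81 -0.37  0.31 -0.08  1.66 -0.  ] 0.001
```

>>> apply_moves(
  motion=[
    {"tx": 0, "ty": 0, "tz": -1, "spin": 0},
    {"tx": 0, "ty": 0, "tz": -1, "spin": 0},
    {"tx": 0, "ty": 0, "tz": -1, "spin": 0},
    {"tx": 0, "ty": 0, "tz": 0, "spin": 0},
  ],
)

```text
time: 15.6
ee_pos: [0.5809, -0.0069, 0.1698]
tcp_rot: [-0.0, 1.0, 0.0, -0.0]
ft_force: [-5.0, -0.8, -2.1]
gripper_width: 0.0171
```

```bash
python3 ft.py
```

```text
15.8 [ 0.58086063 -0.00681935  0.1697997 ] [-5.65 -0.12 -1.72 -0.01  1.77 -0.01] 0.0011
```

>>> apply_moves(
  motion=[
    {"tx": 0, "ty": 0, "tz": -1, "spin": 0},
    {"tx": 0, "ty": 0, "tz": -1, "spin": 0},
    {"tx": 0, "ty": 0, "tz": 0, "spin": 0},
  ],
)

```text
time: 16.1
ee_pos: [0.5809, -0.0068, 0.1719]
tcp_rot: [-0.0, 1.0, 0.001, -0.0]
ft_force: [-5.4, -0.6, -2.2]
gripper_width: 0.0168
```

```bash
python3 ft.py
```

```text
16.3 [ 0.58090001 -0.00686135  0.17183579] [-5.2   0.39 -2.3  -0.02  1.79  0.  ] 0.001
```

>>> apply_moves(
  motion=[
    {"tx": -0.1, "ty": 0, "tz": -1, "spin": 0},
    {"tx": 0, "ty": 0, "tz": 0, "spin": 0},
  ],
)

```text
time: 16.5
ee_pos: [0.5808, -0.0069, 0.1729]
tcp_rot: [-0.0, 1.0, 0.0, -0.0]
ft_force: [-5.1, 0.2, -3.2]
gripper_width: 0.0167
```

```bash
python3 ft.py
```

```text
16.7 [ 0.58086189 -0.00685907  0.17289551] [-5.74 -0.18 -2.51 -0.03  1.75  0.04] 0.001
```

>>> apply_moves(
  motion=[
    {"tx": 0, "ty": 0, "tz": -1, "spin": 0},
    {"tx": 0, "ty": 0, "tz": 0, "spin": 0},
  ],
)

```text
time: 16.9
ee_pos: [0.5809, -0.0069, 0.1739]
tcp_rot: [-0.0, 1.0, 0.001, -0.0]
ft_force: [-4.9, -0.2, -2.6]
gripper_width: 0.0171
```

```bash
python3 ft.py
```

```text
17.1 [ 0.58084663 -0.00686202  0.17387951] [-5.22 -0.1  -2.42 -0.01  1.74  0.  ] 0.001
```

>>> apply_moves(
  motion=[
    {"tx": 0, "ty": 0, "tz": -1, "spin": 0},
    {"tx": 0, "ty": 0, "tz": 0, "spin": 0},
  ],
)

```text
time: 17.3
ee_pos: [0.5808, -0.0069, 0.1749]
tcp_rot: [-0.0, 1.0, 0.0, -0.0]
ft_force: [-5.5, 0.4, -2.7]
gripper_width: 0.017
```

```bash
python3 ft.py
```

```text
17.5 [ 0.58087611 -0.0068561   0.17490068] [-5.22  0.16 -2.52 -0.02  1.76  0.01] 0.001
```

>>> apply_moves(
  motion=[
    {"tx": 0, "ty": 0, "tz": -1, "spin": 0},
    {"tx": 0, "ty": 0, "tz": 0, "spin": 0},
  ],
)

```text
time: 17.7
ee_pos: [0.5809, -0.0069, 0.1759]
tcp_rot: [-0.0, 1.0, 0.001, 0.0]
ft_force: [-5.3, 0.0, -2.7]
gripper_width: 0.0167
```

```bash
python3 ft.py
```

```text
17.9 [ 0.58082824 -0.00688355  0.17586643] [-5.42 -0.14 -2.54 -0.05  1.78 -0.01] 0.0011
```

>>> apply_moves(
  motion=[
    {"tx": 0, "ty": 0, "tz": -1, "spin": 0},
    {"tx": 0, "ty": 0, "tz": 0, "spin": 0},
  ],
)

```text
time: 18.1
ee_pos: [0.5809, -0.0068, 0.1769]
tcp_rot: [-0.0, 1.0, 0.001, -0.0]
ft_force: [-5.3, -0.0, -3.0]
gripper_width: 0.017
```

```bash
python3 ft.py
```

```text
18.3 [ 0.5808783  -0.0068788   0.17691242] [-5.03  0.03 -2.46  0.01  1.78  0.01] 0.001
```

>>> apply_moves(
  motion=[
    {"tx": 0, "ty": 0, "tz": -1, "spin": 0},
    {"tx": 0, "ty": 0, "tz": 0, "spin": 0},
  ],
)

```text
time: 18.5
ee_pos: [0.5809, -0.0069, 0.1779]
tcp_rot: [-0.0, 1.0, 0.0, -0.0]
ft_force: [-5.8, 0.6, -3.0]
gripper_width: 0.0167
```

```bash
python3 ft.py
```

```text
18.7 [ 0.58087519 -0.00690387  0.17792191] [-5.45 -0.36 -2.43 -0.01  1.77  0.01] 0.0009
```

>>> apply_moves(
  motion=[
    {"tx": 0, "ty": 0, "tz": -1, "spin": 0},
    {"tx": 0, "ty": 0, "tz": 0, "spin": 0},
  ],
)

```text
time: 18.9
ee_pos: [0.5809, -0.0069, 0.1789]
tcp_rot: [-0.0, 1.0, 0.001, -0.0]
ft_force: [-4.9, 0.0, -3.1]
gripper_width: 0.0169
```

```bash
python3 ft.py
```

```text
19.1 [ 0.58089431 -0.00688508  0.17891776] [-4.85  0.28 -2.64  0.01  1.81  0.  ] 0.0009
```

>>> apply_moves(
  motion=[
    {"tx": 0, "ty": 0, "tz": -1, "spin": 0},
    {"tx": 0, "ty": 0, "tz": 0, "spin": 0},
  ],
)

```text
time: 19.3
ee_pos: [0.5809, -0.0069, 0.1799]
tcp_rot: [-0.0, 1.0, 0.001, -0.0]
ft_force: [-5.1, -0.3, -3.3]
gripper_width: 0.0164
```

```bash
python3 ft.py
```

```text
19.5 [ 0.58087859 -0.00686486  0.17991801] [-5.56 -0.01 -2.66 -0.04  1.79  0.01] 0.001
```

>>> apply_moves(
  motion=[
    {"tx": -0.6, "ty": 0, "tz": -1, "spin": 0},
    {"tx": 0, "ty": 0, "tz": 0, "spin": 0},
  ],
)

```text
time: 19.7
ee_pos: [0.5805, -0.0068, 0.1811]
tcp_rot: [-0.0, 1.0, 0.001, 0.0]
ft_force: [-3.0, 0.8, -2.3]
gripper_width: 0.017
```

```bash
python3 ft.py
```

```text
19.9 [ 0.58049894 -0.00686911  0.1810167 ] [-3.67 -0.31 -0.87 -0.    1.23  0.06] 0.001
```

>>> apply_moves(
  motion=[
    {"tx": 0, "ty": 0, "tz": -1, "spin": 0},
    {"tx": 0, "ty": 0, "tz": 0, "spin": 0},
  ],
)

```text
time: 20.1
ee_pos: [0.5804, -0.0069, 0.1819]
tcp_rot: [-0.0, 1.0, 0.0, 0.0]
ft_force: [-3.1, -0.3, -2.5]
gripper_width: 0.0169
```

```bash
python3 ft.py
```

```text
20.3 [ 0.58037571 -0.006853    0.18186019] [-3.12  0.36 -1.13 -0.01  1.01 -0.01] 0.001
```

>>> apply_moves(
  motion=[
    {"tx": 0, "ty": 0, "tz": -1, "spin": 0},
    {"tx": 0, "ty": 0, "tz": 0, "spin": 0},
  ],
)

```text
time: 20.5
ee_pos: [0.5803, -0.0069, 0.1828]
tcp_rot: [-0.0, 1.0, 0.0, -0.0]
ft_force: [-2.2, 0.3, -2.8]
gripper_width: 0.0166
```

```bash
python3 ft.py
```

```text
20.7 [ 0.58029735 -0.00688669  0.18278399] [-3.34 -0.09 -1.68 -0.01  1.    0.02] 0.0009
```

>>> apply_moves(
  motion=[
    {"tx": 0, "ty": 0, "tz": -1, "spin": 0},
    {"tx": 0, "ty": 0, "tz": 0, "spin": 0},
  ],
)

```text
time: 20.9
ee_pos: [0.5802, -0.0069, 0.1838]
tcp_rot: [-0.0, 1.0, 0.001, -0.0]
ft_force: [-3.0, 0.7, -3.3]
gripper_width: 0.0171
```

```bash
python3 ft.py
```

```text
21.1 [ 0.58026056 -0.00687188  0.18376731] [-3.03  0.13 -3.02  0.    1.01 -0.01] 0.0009
```

>>> apply_moves(
  motion=[
    {"tx": 0, "ty": 0, "tz": -1, "spin": 0},
    {"tx": 0, "ty": 0, "tz": 0, "spin": 0},
  ],
)

```text
time: 21.3
ee_pos: [0.5803, -0.0069, 0.1848]
tcp_rot: [-0.0, 1.0, 0.0, -0.0]
ft_force: [-2.5, -0.1, -4.1]
gripper_width: 0.017
```

```bash
python3 ft.py
```

```text
21.5 [ 0.58029879 -0.00684997  0.18481486] [-2.75  0.04 -3.57 -0.04  1.    0.01] 0.001
```

>>> apply_moves(
  motion=[
    {"tx": 0, "ty": 0, "tz": -2, "spin": 0},
    {"tx": 0, "ty": 0, "tz": -2, "spin": 0},
    {"tx": 0, "ty": 0, "tz": -2, "spin": 0},
    {"tx": 0, "ty": 0, "tz": 0, "spin": 0},
  ],
)

```text
time: 21.9
ee_pos: [0.5804, -0.0068, 0.1912]
tcp_rot: [-0.0, 1.0, 0.0, 0.0]
ft_force: [-3.3, -0.1, -2.2]
gripper_width: 0.0171
```

>>> apply_moves(
  motion=[
    {"tx": 0, "ty": 0, "tz": -2, "spin": 0},
    {"tx": 0, "ty": 0, "tz": -2.5, "spin": 0},
    {"tx": 0, "ty": 0, "tz": 0, "spin": 0},
  ],
)

```text
time: 22.2
ee_pos: [0.5804, -0.0069, 0.1957]
tcp_rot: [-0.0, 1.0, 0.001, 0.0]
ft_force: [-2.5, 0.7, -1.4]
gripper_width: 0.017
```

```bash
python3 ft.py
```

```text
22.4 [ 0.58038042 -0.00685634  0.1954132 ] [-3.02 -0.03 -1.18  0.01  0.97 -0.01] 0.001
```

>>> apply_moves(
  motion=[
    {"tx": -1, "ty": 0, "tz": 0, "spin": 0},
    {"tx": -1.5, "ty": 0, "tz": 0, "spin": 0},
    {"tx": -1.5, "ty": 0, "tz": 0, "spin": 0},
    {"tx": -1, "ty": 0, "tz": 0, "spin": 0},
    {"tx": 0, "ty": 0, "tz": 0, "spin": 0},
  ],
)

```text
time: 22.9
ee_pos: [0.5754, -0.0069, 0.1954]
tcp_rot: [-0.0, 1.0, 0.001, 0.0]
ft_force: [-0.9, 0.2, -2.5]
gripper_width: 0.0172
```

```bash
python3 ft.py
```

```text
23.1 [ 0.57538281 -0.00686752  0.19530234] [ 0.36 -0.34 -3.16  0.01  0.01  0.  ] 0.001
```

>>> apply_moves(
  motion=[
    {"tx": -2, "ty": 0, "tz": 0, "spin": 0},
    {"tx": -2, "ty": 0, "tz": 0, "spin": 0},
    {"tx": -2, "ty": 0, "tz": 0, "spin": 0},
    {"tx": 0, "ty": 0, "tz": 0, "spin": 0},
    {"tx": 0, "ty": 0, "tz": 0, "spin": 0},
  ],
)

```text
time: 23.6
ee_pos: [0.5693, -0.0069, 0.1953]
tcp_rot: [0.0, 1.0, 0.0, 0.0]
ft_force: [-0.1, 0.5, -2.5]
gripper_width: 0.0169
```

```bash
python3 ft.py;python3 ft.py
```

```text
23.8 [ 0.56930046 -0.00686533  0.1952791 ] [-0.33  0.31 -3.14 -0.02 -0.   -0.  ] 0.001
24.0 [ 0.56927364 -0.00686906  0.19524417] [-0.08 -0.04 -3.03  0.02 -0.01 -0.01] 0.001
```

>>> apply_moves(
  motion=[
    {"tx": -3, "ty": 0, "tz": 0, "spin": 0},
    {"tx": -4, "ty": 0, "tz": 0, "spin": 0},
    {"tx": -4, "ty": 0, "tz": 0, "spin": 0},
    {"tx": -2, "ty": 0, "tz": 0, "spin": 0},
    {"tx": 0, "ty": 0, "tz": 0, "spin": 0},
  ],
)

```text
time: 24.5
ee_pos: [0.556, -0.007, 0.1954]
tcp_rot: [0.0, 1.0, 0.0, 0.0]
ft_force: [-0.5, 0.4, -2.4]
gripper_width: 0.0169
```

```bash
python3 ft.py;python3 - <<'E'
from h import *
w=robot.read_camera('scene');i=robot.camera_info('scene');c=proj(i,[robot.read_state()['ee_pos']-[0,0,.12]])[0].astype(int)
x0,y0=c-[50,40];cv2.imwrite('pics/c6.png',cv2.resize(w[y0:y0+80,x0:x0+100],None,fx=7,fy=7,interpolation=cv2.INTER_CUBIC))
E
```

```text
24.7 [ 0.55639122 -0.0069048   0.19530677] [ 0.06  0.19 -2.8  -0.03 -0.   -0.01] 0.001
```

View pics/c6.png

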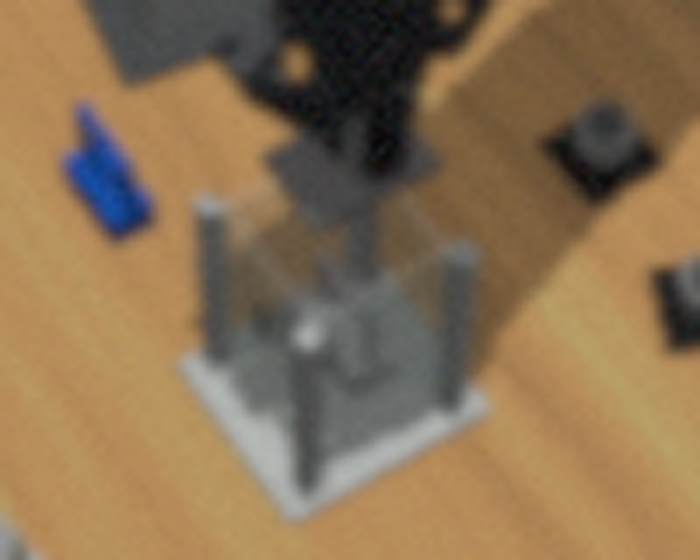

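>>> apply_moves(
  motion=[
    {"tx": 0, "ty": 0, "tz": -3, "spin": 0},
    {"tx": 0, "ty": 0, "tz": -5, "spin": 0},
    {"tx": 0, "ty": 0, "tz": -7, "spin": 0},
    {"tx": 0, "ty": 0, "tz": -8, "spin": 0},
    {"tx": 0, "ty": 0, "tz": -8, "spin": 0},
  ],
)

```text
time: 25.25
ee_pos: [0.5564, -0.0069, 0.2272]
tcp_rot: [-0.0, 1.0, 0.001, 0.0]
ft_force: [-0.6, 0.4, -2.9]
gripper_width: 0.017
```

>>> apply_moves(
  motion=[
    {"tx": 0, "ty": 0, "tz": -10, "spin": 0},
    {"tx": 0, "ty": 0, "tz": -10, "spin": 0},
    {"tx": 0, "ty": 0, "tz": -10, "spin": 0},
    {"tx": 0, "ty": 0, "tz": -10, "spin": 0},
    {"tx": 0, "ty": 0, "tz": -10, "spin": 0},
  ],
)

```text
time: 25.75
ee_pos: [0.5563, -0.0069, 0.2772]
tcp_rot: [-0.0, 1.0, 0.001, 0.0]
ft_force: [0.6, -0.2, -1.7]
gripper_width: 0.017
```

>>> apply_moves(
  motion=[
    {"tx": 0, "ty": 0, "tz": -12, "spin": 0},
    {"tx": 0, "ty": 0, "tz": -12, "spin": 0},
    {"tx": 0, "ty": 0, "tz": -12, "spin": 0},
    {"tx": 0, "ty": 0, "tz": -12, "spin": 0},
    {"tx": 0, "ty": 0, "tz": -12, "spin": 0},
  ],
)

```text
time: 26.25
ee_pos: [0.5562, -0.0069, 0.3373]
tcp_rot: [-0.0, 1.0, 0.001, -0.0]
ft_force: [0.1, 0.2, -3.6]
gripper_width: 0.017
```

>>> apply_moves(
  motion=[
    {"tx": 0, "ty": 0, "tz": -12, "spin": 0},
    {"tx": 0, "ty": 0, "tz": -10, "spin": 0},
    {"tx": 0, "ty": 0, "tz": -5, "spin": 0},
    {"tx": 0, "ty": 0, "tz": 0, "spin": 0},
    {"tx": 0, "ty": 0, "tz": 0, "spin": 0},
  ],
)

```text
time: 26.75
ee_pos: [0.5561, -0.0069, 0.3629]
tcp_rot: [-0.0, 1.0, 0.001, -0.0]
ft_force: [-0.3, -0.4, -3.5]
gripper_width: 0.0168
```

```bash
python3 ft.py;python3 - <<'E'
from h import *
i=robot.camera_info('top');w=robot.read_camera('top');c=proj(i,[robot.read_state()['ee_pos']-[0,0,.12]])[0].astype(int)
x0,y0=c-[60,45];cv2.imwrite('pics/c7.png',cv2.resize(w[y0:y0+90,x0:x0+120],None,fx=5,fy=5,interpolation=cv2.INTER_CUBIC))
t=robot.read_state(); print(togo(.5093,.2255,.36,0))
# tray corners from the first picture
im=cv2.imread('pics/top0.png');g=im[185:255,125:190].astype(int);m=((g.max(2)-g.min(2))<25).astype(np.uint8)
k=max(cv2.findContours(m,0,1)[0],key=cv2.contourArea);q=ray(i,cv2.boxPoints(cv2.minAreaRect(k))+[125,185],.012);e=q[1]-q[2];print(q.mean(0),np.arctan2(e[1],e[0]))
E
```

```text
26.95 [ 0.55614885 -0.00691671  0.36288063] [-0.04  0.35 -3.32 -0.02  0.   -0.02] 0.001
{'tx': np.float64(-46.6), 'ty': np.float64(-232.5), 'tz': np.float64(3.0), 'spin': np.float64(0.001), 'yaw': np.float64(0.001)}
[0.50934369 0.22549856 0.012     ] 0.15791023865048684
```

View pics/c7.png

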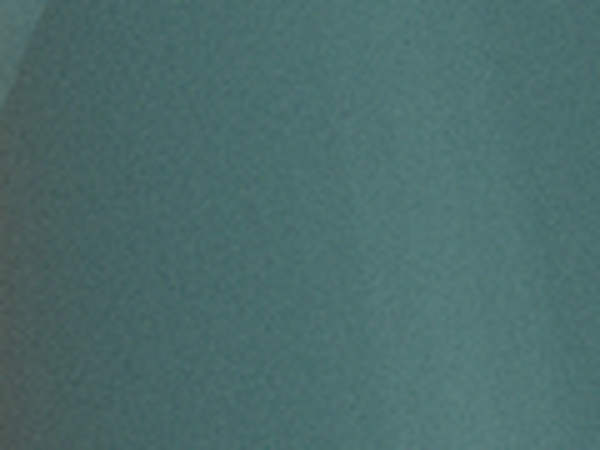

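>>> apply_moves(
  motion=[
    {"tx": -2, "ty": -8, "tz": 0, "spin": 0},
    {"tx": -4, "ty": -18, "tz": 0, "spin": 0},
    {"tx": -6.5, "ty": -28, "tz": 0, "spin": 0},
    {"tx": -7.5, "ty": -32, "tz": 0, "spin": 0},
    {"tx": -7.5, "ty": -32, "tz": 0, "spin": 0},
  ],
)

```text
time: 27.5
ee_pos: [0.5279, 0.1127, 0.3633]
tcp_rot: [-0.0, 1.0, 0.0, -0.0]
ft_force: [0.0, 0.3, -3.1]
gripper_width: 0.0169
```

>>> apply_moves(
  motion=[
    {"tx": -7.5, "ty": -32, "tz": 0, "spin": 0},
    {"tx": -7.5, "ty": -32, "tz": 0, "spin": 0},
    {"tx": -6, "ty": -26, "tz": 0, "spin": 0},
    {"tx": -4, "ty": -16, "tz": 0, "spin": 0},
    {"tx": -2, "ty": -8, "tz": 0, "spin": 0},
  ],
)

```text
time: 28.0
ee_pos: [0.5005, 0.2271, 0.3633]
tcp_rot: [-0.0, 1.0, 0.002, -0.0]
ft_force: [0.8, -0.2, -4.3]
gripper_width: 0.0164
```

>>> apply_moves(
  motion=[
    {"tx": 0, "ty": 0, "tz": 0, "spin": 0},
    {"tx": 0, "ty": 0, "tz": 8, "spin": 0},
    {"tx": 0, "ty": 0, "tz": 16, "spin": 0},
    {"tx": 0, "ty": 0, "tz": 16, "spin": 0},
    {"tx": 0, "ty": 0, "tz": 16, "spin": 0},
  ],
)

```text
time: 28.5
ee_pos: [0.5019, 0.2236, 0.306]
tcp_rot: [0.0, 1.0, -0.0, -0.0]
ft_force: [0.9, 0.0, -2.5]
gripper_width: 0.0172
```

>>> apply_moves(
  motion=[
    {"tx": 0, "ty": 0, "tz": 16, "spin": 0},
    {"tx": 0, "ty": 0, "tz": 16, "spin": 0},
    {"tx": 0, "ty": 0, "tz": 16, "spin": 0},
    {"tx": 0, "ty": 0, "tz": 16, "spin": 0},
    {"tx": 0, "ty": 0, "tz": 12, "spin": 0},
  ],
)

```text
time: 29.0
ee_pos: [0.5016, 0.2236, 0.2298]
tcp_rot: [0.0, 1.0, -0.0, -0.001]
ft_force: [0.9, -0.8, -3.4]
gripper_width: 0.0171
```

>>> apply_moves(
  motion=[
    {"tx": 0, "ty": 0, "tz": 10, "spin": 0},
    {"tx": 0, "ty": 0, "tz": 10, "spin": 0},
    {"tx": 0, "ty": 0, "tz": 10, "spin": 0},
    {"tx": 0, "ty": 0, "tz": 0, "spin": 0},
    {"tx": 0, "ty": 0, "tz": 0, "spin": 0},
  ],
)

```text
time: 29.5
ee_pos: [0.5016, 0.2251, 0.2014]
tcp_rot: [-0.0, 1.0, 0.001, -0.0]
ft_force: [-0.8, -0.1, -2.5]
gripper_width: 0.0166
```

```bash
python3 ft.py;python3 - <<'E'
from h import *
i=robot.camera_info('scene');w=robot.read_camera('scene');print(togo(.502,.2255,.1715,0))
c=proj(i,[robot.read_state()['ee_pos']-[0,0,.12]])[0].astype(int)
x0,y0=np.maximum(c-[50,45],0);cv2.imwrite('pics/c8.png',cv2.resize(w[y0:y0+85,x0:x0+100],None,fx=7,fy=7,interpolation=cv2.INTER_CUBIC))
E
```

```text
29.7 [0.50175043 0.22516482 0.20175054] [ 0.15  0.35 -3.33  0.01  0.02  0.03] 0.001
{'tx': np.float64(0.3), 'ty': np.float64(-0.3), 'tz': np.float64(30.2), 'spin': np.float64(0.001), 'yaw': np.float64(0.001)}
```

>>> apply_moves(
  motion=[
    {"tx": 0, "ty": 0, "tz": 8, "spin": 0},
    {"tx": 0, "ty": 0, "tz": 8, "spin": 0},
    {"tx": 0, "ty": 0, "tz": 6, "spin": 0},
    {"tx": 0, "ty": 0, "tz": 4, "spin": 0},
    {"tx": 0, "ty": 0, "tz": 0, "spin": 0},
  ],
)

```text
time: 30.25
ee_pos: [0.5012, 0.225, 0.1746]
tcp_rot: [0.0, 1.0, 0.001, -0.001]
ft_force: [-0.3, -0.4, -3.3]
gripper_width: 0.0166
```

```bash
python3 ft.py
```

```text
30.45 [0.50161573 0.22515112 0.17552491] [ 0.34  0.04 -3.91 -0.03  0.02  0.02] 0.0011
```

>>> apply_moves(
  motion=[
    {"tx": 0, "ty": 0, "tz": 1, "spin": 0},
    {"tx": 0, "ty": 0, "tz": 1, "spin": 0},
    {"tx": 0, "ty": 0, "tz": 0, "spin": 0},
  ],
)

```text
time: 30.75
ee_pos: [0.5015, 0.225, 0.1732]
tcp_rot: [0.0, 1.0, 0.0, -0.0]
ft_force: [0.4, 0.6, -3.3]
gripper_width: 0.017
```

```bash
python3 ft.py
```

```text
30.95 [0.50157    0.22504299 0.17332892] [ 0.04  0.52 -3.2  -0.03 -0.02 -0.01] 0.001
```

>>> apply_moves(
  motion=[
    {"tx": 0, "ty": 0, "tz": 1, "spin": 0},
    {"tx": 0, "ty": 0, "tz": 1, "spin": 0},
    {"tx": 0, "ty": 0, "tz": 0, "spin": 0},
  ],
)

```text
time: 31.25
ee_pos: [0.5015, 0.2251, 0.1712]
tcp_rot: [-0.0, 1.0, 0.001, -0.0]
ft_force: [0.8, -0.8, -1.9]
gripper_width: 0.0167
```

```bash
python3 ft.py
```

```text
31.45 [0.50156686 0.22506502 0.17134536] [-0.1   0.18 -1.7  -0.    0.01 -0.02] 0.001
```

>>> apply_moves(
  motion=[
    {"tx": 0, "ty": 0, "tz": 1, "spin": 0},
    {"tx": 0, "ty": 0, "tz": 1, "spin": 0},
    {"tx": 0, "ty": 0, "tz": 0, "spin": 0},
  ],
)

```text
time: 31.75
ee_pos: [0.5015, 0.225, 0.1691]
tcp_rot: [-0.0, 1.0, 0.0, -0.0]
ft_force: [0.6, 0.1, -0.6]
gripper_width: 0.0171
```

```bash
python3 ft.py
```

```text
31.95 [0.50153466 0.22507836 0.16931688] [ 0.37 -0.07 -1.77  0.01  0.02 -0.01] 0.001
```

>>> apply_moves(
  motion=[
    {"tx": 0, "ty": 0, "tz": 3, "spin": 0},
    {"tx": 0, "ty": 0, "tz": 3, "spin": 0},
    {"tx": 0, "ty": 0, "tz": 3, "spin": 0},
    {"tx": 0, "ty": 0, "tz": 2.5, "spin": 0},
    {"tx": 0, "ty": 0, "tz": 0, "spin": 0},
  ],
)

```text
time: 32.45
ee_pos: [0.5013, 0.225, 0.1573]
tcp_rot: [0.0, 1.0, 0.001, -0.0]
ft_force: [-0.0, 0.5, -1.9]
gripper_width: 0.0165
```

```bash
python3 ft.py
```

```text
32.65 [0.50158533 0.22510265 0.15787827] [-0.07  0.01 -1.89 -0.02 -0.01 -0.  ] 0.001
```

>>> apply_moves(
  motion=[
    {"tx": -1, "ty": 0, "tz": 0, "spin": 0},
    {"tx": -2, "ty": 0, "tz": 0, "spin": 0},
    {"tx": -2, "ty": 0, "tz": 0, "spin": 0},
    {"tx": -1, "ty": 0, "tz": 0, "spin": 0},
    {"tx": 0, "ty": 0, "tz": 0, "spin": 0},
  ],
)

```text
time: 33.15
ee_pos: [0.4954, 0.225, 0.1579]
tcp_rot: [0.0, 1.0, 0.001, 0.0]
ft_force: [0.5, -0.0, -1.8]
gripper_width: 0.0167
```

```bash
python3 ft.py
```

```text
33.35 [0.49558759 0.22502393 0.15779837] [-0.06 -0.05 -1.96  0.01  0.02  0.04] 0.0009
```

>>> apply_moves(
  motion=[
    {"tx": -5, "ty": 0, "tz": 0, "spin": 0},
    {"tx": -7, "ty": 0, "tz": 0, "spin": 0},
    {"tx": -8, "ty": 0, "tz": 0, "spin": 0},
    {"tx": -10, "ty": 0, "tz": 0, "spin": 0},
    {"tx": 0, "ty": 0, "tz": 0, "spin": 0},
  ],
)

```text
time: 33.85
ee_pos: [0.4641, 0.2251, 0.1579]
tcp_rot: [0.0, 1.0, 0.001, -0.0]
ft_force: [0.7, -0.8, -0.9]
gripper_width: 0.0165
```

>>> apply_moves(
  motion=[
    {"tx": 0, "ty": 0, "tz": -15, "spin": 0},
    {"tx": 0, "ty": 0, "tz": -30, "spin": 0},
    {"tx": 0, "ty": 0, "tz": -40, "spin": 0},
    {"tx": 0, "ty": 0, "tz": -45, "spin": 0},
    {"tx": 0, "ty": 0, "tz": -45, "spin": 0},
  ],
)

```text
time: 34.35
ee_pos: [0.4652, 0.2251, 0.3358]
tcp_rot: [-0.0, 1.0, 0.001, 0.0]
ft_force: [1.6, -0.7, -1.2]
gripper_width: 0.0172
```

```bash
python3 ft.py;python3 - <<'E'
from h import *
i=robot.camera_info('scene');w=robot.read_camera('scene');t=robot.read_camera('top');j=robot.camera_info('top')
R=lambda w,i:(lambda c:cv2.resize(w[max(c[1]-30,0):c[1]+35,max(c[0]-35,0):c[0]+35],(380,350),interpolation=2))(proj(i,[[.509,.2255,.03]])[0].astype(int))
cv2.imwrite('pics/c9.png',np.hstack([R(w,i),R(t,j)]))
print(togo(.51035,-.2337,.36,-.121))
E
```

```text
34.55 [0.46583426 0.2250911  0.33421729] [ 0.15  0.19  0.23 -0.   -0.04 -0.01] 0.0008
{'tx': np.float64(44.7), 'ty': np.float64(458.4), 'tz': np.float64(-27.7), 'spin': np.float64(0.1219), 'yaw': np.float64(0.0009)}
```

View pics/c9.png

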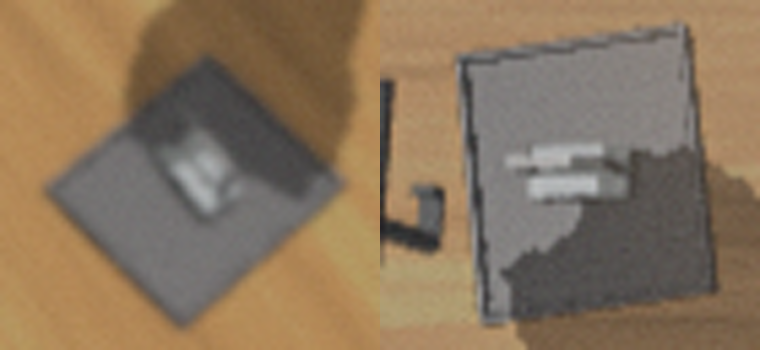

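>>> apply_moves(
  motion=[
    {"tx": 0, "ty": 20, "tz": -15, "spin": 0},
    {"tx": 4, "ty": 40, "tz": -10, "spin": 0},
    {"tx": 4, "ty": 40, "tz": 0, "spin": 0},
    {"tx": 4, "ty": 40, "tz": 0, "spin": 0},
    {"tx": 4, "ty": 40, "tz": 0, "spin": 0},
  ],
)

```text
time: 35.15
ee_pos: [0.4812, 0.0433, 0.3569]
tcp_rot: [-0.0, 1.0, 0.001, -0.001]
ft_force: [1.5, 0.2, -1.9]
gripper_width: 0.0169
```

>>> apply_moves(
  motion=[
    {"tx": 4, "ty": 40, "tz": 0, "spin": 0},
    {"tx": 4, "ty": 40, "tz": 0, "spin": 0},
    {"tx": 4, "ty": 40, "tz": 0, "spin": 0},
    {"tx": 4, "ty": 40, "tz": 0, "spin": 0},
    {"tx": 4, "ty": 40, "tz": 0, "spin": 0},
  ],
)

```text
time: 35.65
ee_pos: [0.5014, -0.1565, 0.3567]
tcp_rot: [-0.0, 1.0, 0.001, -0.001]
ft_force: [2.3, 0.1, -1.5]
gripper_width: 0.017
```

>>> apply_moves(
  motion=[
    {"tx": 4, "ty": 40, "tz": 0, "spin": 0},
    {"tx": 4, "ty": 28, "tz": 0, "spin": 0},
    {"tx": 0, "ty": 10, "tz": 0, "spin": 0.122},
    {"tx": 0, "ty": 0, "tz": 0, "spin": 0},
    {"tx": 0, "ty": 0, "tz": 0, "spin": 0},
  ],
)

```text
time: 36.15
ee_pos: [0.5099, -0.2321, 0.357]
tcp_rot: [-0.001, 0.998, -0.059, -0.001]
ft_force: [-0.3, 0.1, -2.0]
gripper_width: 0.0168
```

```bash
python3 ft.py;python3 - <<'E'
from h import *
print(togo(.51035,-.2337,.1225,-.121))
E
```

```text
36.35 [ 0.51009322 -0.23204021  0.3578062 ] [-0.16 -0.02 -1.46  0.    0.   -0.01] -0.1182
{'tx': np.float64(0.5), 'ty': np.float64(1.6), 'tz': np.float64(235.3), 'spin': np.float64(0.0028), 'yaw': np.float64(-0.1182)}
```

>>> apply_moves(
  motion=[
    {"tx": 0.5, "ty": 1.6, "tz": 25, "spin": 0.003},
    {"tx": 0, "ty": 0, "tz": 35, "spin": 0},
    {"tx": 0, "ty": 0, "tz": 35, "spin": 0},
    {"tx": 0, "ty": 0, "tz": 20, "spin": 0},
    {"tx": 0, "ty": 0, "tz": 0, "spin": 0},
  ],
)

```text
time: 36.85
ee_pos: [0.5092, -0.2337, 0.2404]
tcp_rot: [-0.001, 0.998, -0.061, -0.002]
ft_force: [0.3, 0.5, -1.9]
gripper_width: 0.0172
```

```bash
python3 ft.py;python3 - <<'E'
from h import *
print(togo(.51035,-.2337,.1225,-.121))
E
```

```text
37.05 [ 0.51099296 -0.23464252  0.24434795] [ 0.28 -0.13 -1.46 -0.01 -0.01  0.01] -0.1234
{'tx': np.float64(-0.8), 'ty': np.float64(-0.9), 'tz': np.float64(121.8), 'spin': np.float64(-0.0024), 'yaw': np.float64(-0.1234)}
```

>>> apply_moves(
  motion=[
    {"tx": -0.8, "ty": -0.9, "tz": 10, "spin": -0.002},
    {"tx": 0, "ty": 0, "tz": 16, "spin": 0},
    {"tx": 0, "ty": 0, "tz": 16, "spin": 0},
    {"tx": 0, "ty": 0, "tz": 16, "spin": 0},
    {"tx": 0, "ty": 0, "tz": 16, "spin": 0},
  ],
)

```text
time: 37.55
ee_pos: [0.5097, -0.2336, 0.1682]
tcp_rot: [0.0, 0.998, -0.061, 0.0]
ft_force: [-0.5, 0.6, -2.5]
gripper_width: 0.017
```

>>> apply_moves(
  motion=[
    {"tx": 0, "ty": 0, "tz": 14, "spin": 0},
    {"tx": 0, "ty": 0, "tz": 12, "spin": 0},
    {"tx": 0, "ty": 0, "tz": 10, "spin": 0},
    {"tx": 0, "ty": 0, "tz": 6, "spin": 0},
    {"tx": 0, "ty": 0, "tz": 0, "spin": 0},
  ],
)

```text
time: 38.05
ee_pos: [0.5094, -0.2335, 0.1261]
tcp_rot: [-0.0, 0.998, -0.061, -0.0]
ft_force: [-0.4, 0.9, -1.5]
gripper_width: 0.017
```

```bash
python3 ft.py;python3 - <<'E'
from h import *
print(togo(.51035,-.2337,.1225,-.121))
E
```

```text
38.25 [ 0.50992128 -0.23373429  0.12730804] [ 0.22  0.   -1.18 -0.    0.03  0.02] -0.122
{'tx': np.float64(0.4), 'ty': np.float64(-0.1), 'tz': np.float64(4.8), 'spin': np.float64(-0.001), 'yaw': np.float64(-0.122)}
```

>>> apply_moves(
  motion=[
    {"tx": 0.4, "ty": 0, "tz": 2, "spin": 0},
    {"tx": 0, "ty": 0, "tz": 1.5, "spin": 0},
    {"tx": 0, "ty": 0, "tz": 0, "spin": 0},
  ],
)

```text
time: 38.55
ee_pos: [0.5099, -0.2336, 0.1231]
tcp_rot: [-0.0, 0.998, -0.061, -0.0]
ft_force: [0.2, 0.8, -2.0]
gripper_width: 0.0173
```

```bash
python3 ft.py
```

```text
38.75 [ 0.51005035 -0.2336472   0.12332505] [ 0.18 -0.57 -2.09  0.01  0.01  0.  ] -0.122
```

>>> apply_moves(
  motion=[
    {"tx": 0, "ty": 0, "tz": 1, "spin": 0},
    {"tx": 0, "ty": 0, "tz": 0, "spin": 0},
  ],
)

```text
time: 38.95
ee_pos: [0.5101, -0.2337, 0.1225]
tcp_rot: [0.0, 0.998, -0.061, 0.0]
ft_force: [-1.8, -0.3, 3.8]
gripper_width: 0.017
```

```bash
python3 ft.py
```

```text
39.15 [ 0.51013199 -0.23368635  0.1225403 ] [-1.98  0.12  5.68  0.14  0.42  0.03] -0.122
```

>>> apply_moves(
  motion=[
    {"tx": 0, "ty": 0, "tz": 0.5, "spin": 0},
    {"tx": 0, "ty": 0, "tz": 0, "spin": 0},
  ],
)

```text
time: 39.35
ee_pos: [0.5101, -0.2337, 0.1225]
tcp_rot: [0.0, 0.998, -0.061, 0.0]
ft_force: [-6.2, 2.2, 15.0]
gripper_width: 0.0169
```

```bash
python3 ft.py
```

```text
39.55 [ 0.51014163 -0.23373751  0.12251253] [-5.66  2.11 14.4   0.46  1.2  -0.  ] -0.1221
```

>>> apply_moves(
  motion=[
    {"tx": 0, "ty": 0, "tz": -0.6, "spin": 0},
    {"tx": 0, "ty": 0, "tz": 0, "spin": 0},
  ],
)

```text
time: 39.75
ee_pos: [0.5101, -0.2336, 0.1225]
tcp_rot: [0.0, 0.998, -0.061, 0.0]
ft_force: [-2.2, -0.0, 6.2]
gripper_width: 0.0167
```

>>> apply_moves(
  motion=[
    {"tx": 0, "ty": 0, "tz": 0, "spin": 0},
    {"tx": 0, "ty": 0, "tz": 0, "spin": 0},
    {"tx": 0, "ty": 0, "tz": 0, "spin": 0},
    {"tx": 0, "ty": 0, "tz": 0, "spin": 0},
    {"tx": 0, "ty": 0, "tz": 0, "spin": 0},
  ],
  gripper=0,
  newtons=20,
)

```text
time: 40.25
ee_pos: [0.51, -0.2337, 0.1223]
tcp_rot: [-0.0, 0.998, -0.061, -0.0]
ft_force: [-0.2, -0.4, 1.1]
gripper_width: 0.0853
```

>>> apply_moves(
  motion=[
    {"tx": 0, "ty": 0, "tz": 0, "spin": 0},
    {"tx": 0, "ty": 0, "tz": 0, "spin": 0},
    {"tx": 0, "ty": 0, "tz": 0, "spin": 0},
  ],
)

```text
time: 40.55
ee_pos: [0.51, -0.2337, 0.1224]
tcp_rot: [-0.0, 0.998, -0.061, -0.0]
ft_force: [0.1, 0.4, 0.5]
gripper_width: 0.0857
```

Open; retreat up and clear, then check numerically against the first picture.

>>> apply_moves(
  motion=[
    {"tx": 0, "ty": 0, "tz": -8, "spin": 0},
    {"tx": 0, "ty": 0, "tz": -20, "spin": 0},
    {"tx": 0, "ty": 0, "tz": -35, "spin": 0},
    {"tx": 0, "ty": 0, "tz": -45, "spin": 0},
    {"tx": 0, "ty": 0, "tz": -45, "spin": 0},
  ],
)

```text
time: 41.05
ee_pos: [0.5097, -0.2334, 0.2776]
tcp_rot: [-0.0, 0.998, -0.061, -0.0]
ft_force: [-0.3, -0.9, 1.3]
gripper_width: 0.0856
```

>>> apply_moves(
  motion=[
    {"tx": 0, "ty": 0, "tz": -45, "spin": 0},
    {"tx": 0, "ty": 0, "tz": -45, "spin": 0},
    {"tx": -20, "ty": 35, "tz": -30, "spin": 0},
    {"tx": -25, "ty": 38, "tz": 0, "spin": 0},
    {"tx": -25, "ty": 38, "tz": 0, "spin": 0},
  ],
)

```text
time: 41.55
ee_pos: [0.4262, -0.336, 0.3969]
tcp_rot: [0.001, 0.998, -0.06, 0.001]
ft_force: [0.5, -1.2, -1.4]
gripper_width: 0.0851
```

>>> apply_moves(
  motion=[
    {"tx": -25, "ty": 38, "tz": 0, "spin": 0},
    {"tx": -25, "ty": 38, "tz": 0, "spin": 0},
    {"tx": -25, "ty": 38, "tz": 0, "spin": 0},
    {"tx": -25, "ty": 38, "tz": 0, "spin": 0},
    {"tx": -25, "ty": 38, "tz": 0, "spin": 0},
  ],
)

```text
time: 42.05
ee_pos: [0.2785, -0.5095, 0.3961]
tcp_rot: [0.0, 0.998, -0.061, 0.0]
ft_force: [1.5, -0.4, 1.2]
gripper_width: 0.0852
```

```bash
python3 - <<'E'
from h import *
for n in('scene','top'):
    for k in range(3): b=robot.read_camera(n)
    cv2.imwrite(f'pics/{n}_end.png',b)
    d=cv2.absdiff(b,cv2.imread(f'pics/{n}0.png')).max(2);m=cv2.morphologyEx((d>45).astype(np.uint8),cv2.MORPH_OPEN,np.ones((2,2)))
    N,_,st,ce=cv2.connectedComponentsWithStats(m)
    print(n,[(s[:5].tolist()) for s in st[1:] if s[4]>6])
i=robot.camera_info('scene');j=robot.camera_info('top')
for nm,P in dict(rod=[.51,-.234,.13],carrier=[.509,.2255,.03],well=[.588,-.007,.07]).items():print(nm,proj(i,[P])[0],proj(j,[P])[0])
print(robot.read_state()['time'],robot.read_state()['ee_pos'])
E
```

```text
scene [[249, 0, 15, 17, 158], [378, 0, 16, 34, 307], [403, 0, 21, 9, 98], [410, 0, 34, 14, 167], [393, 8, 4, 4, 14], [384, 38, 4, 5, 14], [384, 44, 3, 5, 12], [238, 48, 6, 3, 14], [407, 49, 23, 14, 77], [413, 59, 17, 7, 44], [273, 67, 47, 20, 260], [247, 77, 63, 27, 470], [323, 86, 24, 9, 102], [361, 100, 7, 5, 22], [323, 112, 7, 4, 14], [302, 249, 8, 10, 27]]
top [[245, 184, 8, 2, 16], [246, 193, 9, 2, 18], [166, 217, 2, 8, 16], [148, 221, 12, 3, 27], [356, 299, 96, 84, 2212], [423, 364, 27, 20, 279], [329, 379, 16, 5, 41]]
rod [225.55255399 127.96294511] [349.2039646  214.48156854]
carrier [305.78841882 250.20850947] [154.20895682 217.92204023]
well [242.28577639 199.01011454] [247.5794664 184.6059796]
42.35 [ 0.28075648 -0.50781136  0.39561911]
```

```bash
python3 -c "
from plant import robot
print(robot.job_done())"
```

```text
the job is handed in; nothing more can be done
None
```

The carrier is out of the well and standing upright near the middle of the grey tray. The rod is back in its stand, and the job was handed in at about 42 s.

- **Hook bend:** one picture put the hook about 4.6 mm aft of its straight place. Contact with the keeper agreed with that.
- **Fetch:** I pressed the keeper back, raised the tip behind the bar, lifted about 12 mm, moved 24 mm to -x and drew the carrier up. The force on the keeper read 4.8 to 5.7 N, a little above the 4 to 5 N meant. I did not ease it off until the hook was well up behind the bar.
- **Set-down:** the load came off softly on the tray floor, and the hook slid out from under the bar without touching it.
- **Rod return:** it seated at the same height as before. I pressed down to about 15 N on the rim by one step too many, then relieved it before opening the gripper.

**Last checks:** comparing before and after pictures, the only changes on the bench were the carrier gone from the well and now in the tray. The other differences were the arm and its shadow. There was no visible change at the rod, the drivers, the jar, the screwdriver, the spare carrier or the blue look-alike.

Two things did not agree. My first well position was about 0.13 m off in x from a pixel slip; I noticed it in the wrist picture and corrected it before lowering the rod into the well. One force reading just after a fast lift was out of line, probably from the arm still moving.

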